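# Clamp a glass cartridge with the fold-out crank

### The arm

A 7-joint arm with a two-finger parallel gripper is mounted at the origin on the work surface. World frame = base frame: x ahead of the robot, y to its left, z up, the work surface at z = 0. Lengths are in mm, angles in degrees, forces in N, time in s.
With the tool pointing down it reaches from about 425 to 825 mm from the base axis. Payload 3.6 kg.
Tool frame: the origin (TCP) lies midway between the tips of the shut fingers; the grasp point (between the pads) lies 19 mm behind it; z points along the fingers, y is the direction in which the jaws open and shut (so a half turn about z gives the same grasp; the last joint's range is limited). The gripper opens to 85 mm and grips with 20 to 120 N. Pads are 22 mm wide; open, the fingers measure 114 mm over their backs; the gripper's body (76 mm by 85 mm) begins 54 mm behind the grasp point. The pads swing forward as they close: fully open they stand 13 mm farther back than shut.
Start: joints at [-1.518, 35.231, -0.722, 81.555, 0.464, 63.22, -2.315], TCP at [649.97, 0.024, 203.297] pointing down, gripper open.
Joint ranges: [-178.69, 178.69], [-17.37, 117.87], [-77.05, 75.6], [15.02, 138.74], [-78.02, 258.01], [0.78, 113.62], [-162.83, 162.83]. Speed limits (degrees/s): [159.86, 159.86, 180, 180, 180, 180, 180].

### API

Orientations are given as a 3x3 rotation matrix whose columns are the frame's x, y, z axes.
In Python, from bench import ctrl gives the robot as it stands.
- The arm moves only by the tool apply_moves, never from a script. Its argument "targets" is a list of rows, each an object of numbers: "tx", "ty", "tz": the shift along the tool's x, y, z in cm; "wx", "wy", "wz": the turn, a rotation vector about the tool's x, y, z in rad; "grip": the opening, from 0 (shut) to 1 (fully open). A call has 1 to 10 rows; each row shifts and turns the commanded pose from where the row before left it, along the tool's axes as they then stand; what a row does not reach is not made up. A row lasts 1/12 s, in which the tool goes at most 41.7 mm and 7.16 degrees, less where a joint would pass 70% of its speed; a pose out of reach is approached as far as the arm can. A call with a gripper value outside its range is refused whole. The fingers move at their own pace and stop on an object; "squeeze" is the grip in N (left out, the last holds). Time passes only in rows, so rows that do not move let the fingers close. It gives the time, the measured TCP pose, the force and the opening at its end, in the units of the state.
- ctrl.state(): the state, without advancing time (a new reading comes with each control period).
- ctrl.get_image(name): name is "scene" or "side" or "wrist"; returns a dict with "image" (420x560x3 uint8, blue, green, red), "mtx" (3x3 intrinsics, pixels), "R" (3x3) and "t" (3): a world point X has camera coordinates R X + t; the wrist camera has in their place "mount" (4x4, takes a point from camera to tool coordinates, whose origin is the TCP and whose axes are the flange's). Camera axes: x right, y down, z forward; pixel columns grow to the right and rows downward; lengths in mm; the calibration is good to about 2 mm. A picture is of the moment at which its call begins: read the wrist's pose just before it. There is no depth.
- ctrl.hand_in(): hands the job in, once; it reports no verdict.
The state is a dict: "t": time; "qpos": joint angles; "dq": joint speeds; "effort": joint torques, N m; "position": TCP position; "tcp_rot": TCP orientation; "contact_force": force on the tool from outside, world axes, zero at the start; "wrist_torque": the same for the moment, N m; "opening": opening from 0.0 (shut) to 1.0 (fully open).
Only numpy, scipy, OpenCV 4.12 (cv2) and the standard library are available. Lean on these libraries where they do the work, as an engineer would, in place of code of your own. Each camera call takes 0.05 s, during which the arm holds its last target.

### The job

Swing the folded red handle of the press's crank up until it stands upright, then crank clockwise (seen from above) until the blue jaw squeezes the glass cartridge against the sprung pad with about 25 N; anything from 14 to 38 N is a good clamp and more than 45 N breaks the glass. Then fold the handle back down flat along the crank arm, let go, and leave the cartridge clamped, without touching the cartridge itself and without knocking over or shifting the lab ware around the press.

Things in the scene. Friction and masses are not known exactly. Their poses are not given: they have to be found in the camera images.
- unit: The press, fixed to the bench: white base plate 290 x 400 x 12 mm, grey gearbox (110 x 130 mm, top 82 mm above the bench, axle collar 88 mm) and a bed for the cartridge. Origin on the bench directly under the crank's vertical axle. Own x points from the axle to the bed, z up. Bed, jaw, cartridge and end block all stay under 85 mm above the bench.
- crank_axis (a point): Point on the vertical axle line of the crank, 126 mm above the bench, at the height of the handle's fold hinge.
- handle_root (a point): The handle's fold hinge, near the outer end of the steel crank arm, 70 mm from the axle, 126 mm above the bench; goes round with the crank. Arm: 16 mm wide, top 114 mm above the bench, reaching 11 mm past the hinge; two cheeks, 21 mm wide overall, stand beside the hinge up to 128 mm above the bench.
- handle_grip (a point): On the centre line of the red handle, 45 mm from its fold hinge. The handle is a round red sleeve, 16 mm in diameter, covering 11 to 63 mm from the hinge, that spins freely on its pin. Folded, it lies level over the arm, free end near the axle, centre line 126 mm above the bench; folded out, it stands upright at the arm's outer end, top 189 mm above the bench.
- handle (a joint): Fold angle of the red handle: 0 = lying flat along the arm (against a stop), 1.57 = upright (against a stop). It swings up and outwards in the vertical plane of the arm; the horizontal hinge axis is square to the arm. A stiff hinge: takes 0.04 N m and stays where it is left.
- crank (a joint): Crank angle in rad, growing clockwise seen from above, 0 to 12.5; starts at 0 to 1.2. One turn moves the jaw 60 mm towards the end block. Dry friction (0.42 N m, 6.0 N at the handle) resists turning and holds the crank where it is left, also under clamp load. Every 10 N of clamp force adds 1.36 N at the handle: 25 N of clamp is felt as 3.4 N above the free running drag.
- jaw: Blue jaw on the bed, 44 mm wide, 52 mm tall. Origin at the bottom centre of its pressing face, which looks along the unit's own -y, the way it moves. It first pushes the cartridge freely along the bed, then against the sprung pad. It takes about 0.85 to 1.5 turns in all until the pad is felt.
- cartridge: Loose glass filter cartridge with square blue end caps, 40 x 100 x 40 mm, lying on the bed along its own y (the unit's y), 200 g nominal. Origin at the centre of its underside.
- tube_rack: White rack, 75 x 145 mm, 104 mm tall over the blue caps of its tubes. Origin at the centre of its underside. To be left alone.
- wash_bottle: White bottle with a red cap, 64 mm in diameter, 160 mm tall. Origin at the centre of its underside. To be left alone.
- beaker: Glass beaker, 72 mm in diameter, 85 mm tall. Origin at the centre of its underside. To be left alone.
- marker_pen: Black marker lying on the bench, 18 x 120 x 16 mm. Origin at the centre of its underside. To be left alone.
- bed_mid (a point): Middle of the bed's upper face, 135 mm along own x of the press; the bed runs 185 mm either way along the press's own y. At its -y end a grey end block carries a dark rubber pad on a stiff spring (8 N per mm: 25 N is 3.1 mm of jaw travel, 0.33 rad of crank). The block is set up at a different place each time, pad face 45 to 65 mm from here, and is not measured: feel for it.
Not all that is in view belongs to the job. Leave any green or orange look-alike of the cartridge alone.

How it is judged:
By the outcome, as a careful person would: the job done as asked, in the order asked, and still so for the second after the job is handed in, with the robot touching nothing.
It also fails if it takes over 72 s, if anything falls off the work surface, if the arm or the gripper's body presses on something with over 40 N, if the wrist force passes 120 N, or if a joint passes its speed limit or range.

## Working session

There is one attempt and no reset: what is moved stays moved. The work goes in short steps, Python scripts to look and compute and a tool call to move; the robot and the scene stay as the last step left them, time stands still between calls to the robot, and variables do not carry over. Pictures are saved under pics/ and viewed, and the job is handed in when it is done.

Besides the shell and the picture viewer there is one more tool, called as name(argument=value, ...), one argument or row to a line, values as JSON. apply_moves: Moves the arm, as the interface text tells. Its arguments: {"type":"object","properties":{"targets":{"type":"array","items":{"type":"object","properties":{"tx":{"type":"number"},"ty":{"type":"number"},"tz":{"type":"number"},"wx":{"type":"number"},"wy":{"type":"number"},"wz":{"type":"number"},"grip":{"type":"number"}}}},"squeeze":{"type":"number"}},"required":["targets"]}

```bash
ls; mkdir -p pics; python3 - <<'E'
from bench import ctrl
import cv2,numpy as np
s=ctrl.state(); print(s)
for n in ["scene","side","wrist"]:
    d=ctrl.get_image(n); cv2.imwrite(f"pics/{n}0.png",d["image"])
    np.savez(f"pics/{n}0.npz",**{k:np.array(v) for k,v in d.items()})
    print(n,{k:np.round(v,3).tolist() for k,v in d.items() if k!="image"})
E
```

```text
pics
{'t': 0.0, 'qpos': array([-1.51812022, 35.29015775, -0.72229085, 81.64343366,  0.46360874,
       63.21952688, -2.31332555]), 'dq': array([ 0.05211559,  0.03010305, -0.03460909, -0.02228325,  0.01136785,
       -0.0092485 ,  0.03210781]), 'effort': array([ 1.38264377e-04, -4.69217670e+01,  2.59523503e-01, -1.71036780e+01,
        1.00907375e-02,  9.80606623e-03,  4.10031795e-07]), 'position': array([6.49142658e+02, 1.96792860e-03, 2.02115784e+02]), 'tcp_rot': array([[-7.59424079e-05,  9.99996559e-01, -2.62211113e-03],
       [ 9.99999996e-01,  7.58448939e-05, -3.72885517e-05],
       [-3.70895497e-05, -2.62211395e-03, -9.99996562e-01]]), 'contact_force': array([0.31950539, 0.31342694, 1.02604816]), 'wrist_torque': array([-0.01771733, -0.00119921, -0.00404813]), 'opening': 0.9993778733406002}
scene {'mtx': [[494.794, 0.0, 276.085], [0.0, 494.794, 212.719], [0.0, 0.0, 1.0]], 'R': [[-0.604, 0.797, 0.02], [0.595, 0.468, -0.654], [-0.53, -0.383, -0.757]], 't': [349.042, -302.311, 1929.323]}
side {'mtx': [[473.438, 0.0, 276.256], [0.0, 473.438, 210.689], [0.0, 0.0, 1.0]], 'R': [[-0.921, -0.389, -0.01], [-0.223, 0.551, -0.804], [0.318, -0.739, -0.594]], 't': [542.386, 201.338, 1304.005]}
wrist {'mtx': [[371.728, 0.0, 278.931], [0.0, 371.728, 207.797], [0.0, 0.0, 1.0]], 'mount': [[-0.0, -0.954, -0.301, 77.209], [1.0, -0.0, 0.0, -0.35], [-0.0, -0.301, 0.954, -170.143], [0.0, 0.0, 0.0, 1.0]]}
```

View pics/scene0.png

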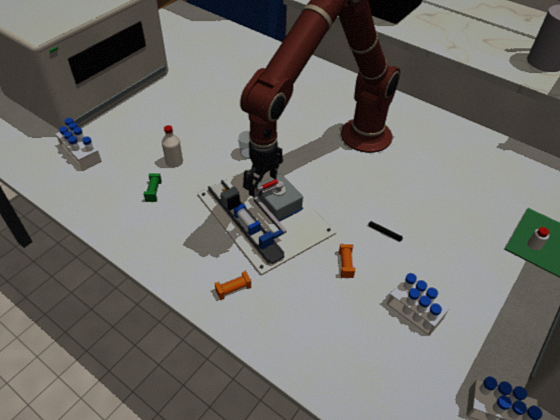

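View pics/side0.png

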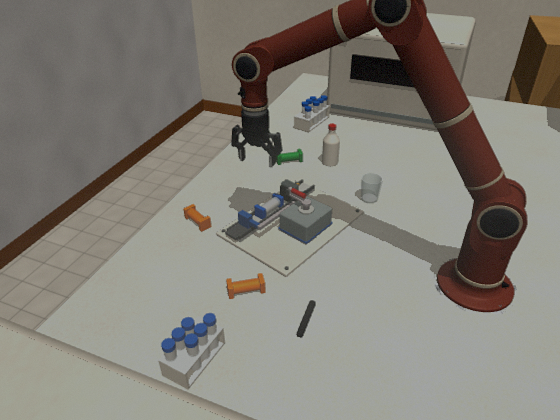

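View pics/wrist0.png

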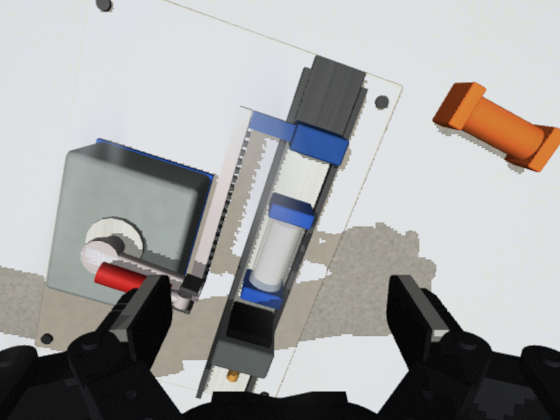

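```bash
cat > h.py <<'E'
import numpy as np,cv2
def ray_wrist(d,pos,R,uv):
    K=np.array(d["mtx"]);m=np.array(d["mount"])
    c=np.linalg.inv(K)@np.array([uv[0],uv[1],1.])
    return R@m[:3,3]+pos, R@(m[:3,:3]@c)
def atz(o,v,z): return o+v*(z-o[2])/v[2]
def ray_fix(d,uv):
    K=np.array(d["mtx"]);R=np.array(d["R"]);t=np.array(d["t"])
    return -R.T@t, R.T@(np.linalg.inv(K)@np.array([uv[0],uv[1],1.]))
def proj_wrist(d,pos,R,X):
    m=np.array(d["mtx"]),np.array(d["mount"])
    p=m[1][:3,:3].T@(R.T@(np.array(X)-pos)-m[1][:3,3]); p=m[0]@p; return p[:2]/p[2]
def proj_fix(d,X):
    p=np.array(d["mtx"])@(np.array(d["R"])@np.array(X)+np.array(d["t"])); return p[:2]/p[2]
E
python3 - <<'E'
from h import *
d=np.load("pics/wrist0.npz")
pos=np.array([649.14,0,202.1]);R=np.array([[0,1,-.00262],[1,0,0],[0,-.00262,-1.]])
f=lambda uv,z:np.round(atz(*ray_wrist(d,pos,R,uv),z),1)
for n,uv,z in [("s1",(104,4),12),("s2",(382,102),12),("s3",(47,338),12),("corner",(403,85),12),("axcap",(100,257),114),("collar",(113,243),88),("handleend",(100,277),126),("armend",(186,302),114)]: print(n,f(uv,z))
im=d["image"]
cv2.imwrite("pics/w0crop.png",cv2.resize(im[120:330,30:290],None,fx=3,fy=3)[:600,:780])
s=np.load("pics/side0.npz")["image"]; cv2.imwrite("pics/s0crop.png",cv2.resize(s[160:280,200:360],None,fx=5,fy=5))
E
```

```text
s1 [496.8 148.6  12. ]
s2 [744.5  66.8  12. ]
s3 [ 382.9 -193.1   12. ]
corner [762.6  81.8  12. ]
axcap [512.4 -43.7 114. ]
collar [511.3 -43.2  88. ]
handleend [516.4 -54.3 126. ]
armend [575.  -82.7 114. ]
```

View pics/w0crop.png

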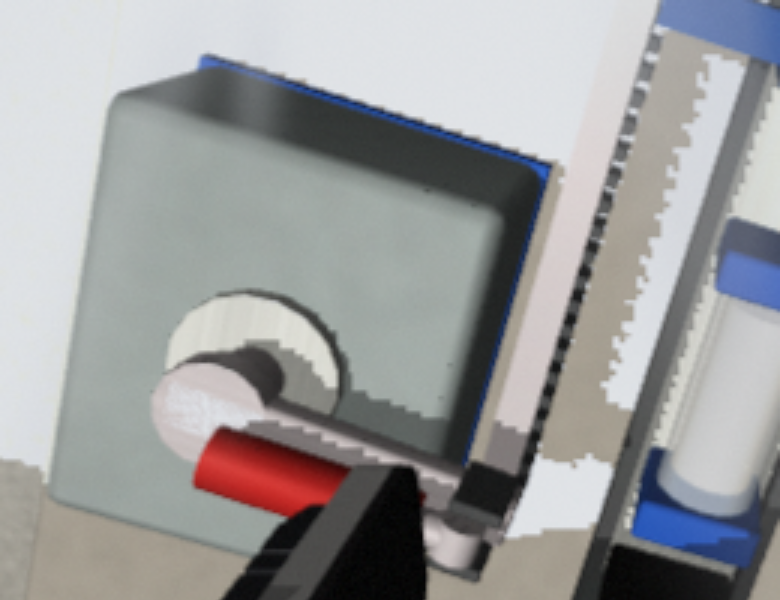

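View pics/s0crop.png

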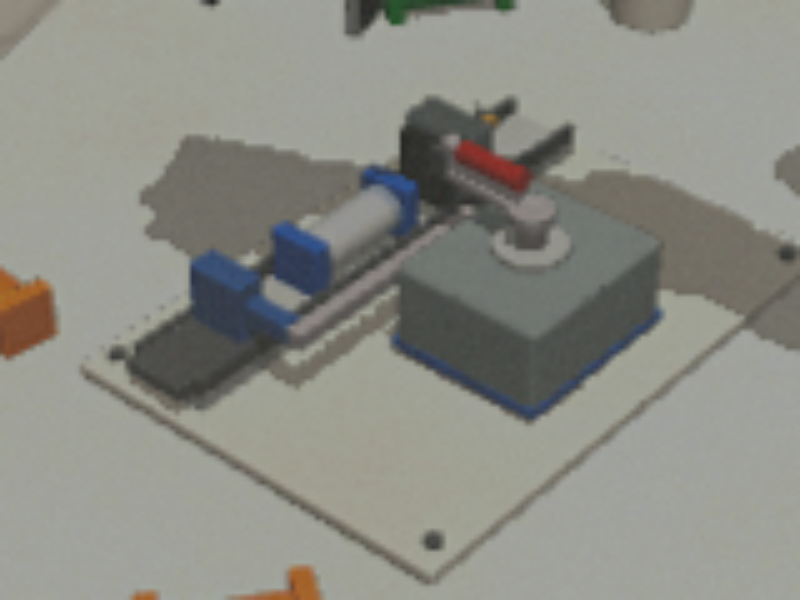

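apply_moves(
  targets=[
    {"tx": -2.6,"ty": -2},
    {"tx": -2.6,"ty": -2},
    {"tx": -2.6,"ty": -2},
    {"tx": -2.6,"ty": -2},
    {"tx": -2.6,"ty": -2},
    {},
    {},
  ],
)

```text
$.targets[0]: bad value
```

```bash
cat > snap.py <<'E'
import sys
from bench import ctrl
from h import *
def snap(n,tag):
    s=ctrl.state(); d=ctrl.get_image(n); d=dict(d)
    cv2.imwrite(f"pics/{n}{tag}.png",d["image"])
    np.savez(f"pics/{n}{tag}.npz",pos=s["position"],rot=s["tcp_rot"],**{k:np.array(v) for k,v in d.items()})
    print(s["t"],np.round(s["position"],1),np.round(s["tcp_rot"],3).tolist(),np.round(s["contact_force"],2))
if __name__=="__main__": snap(sys.argv[1],sys.argv[2])
E
python3 snap.py wrist 1
```

```text
0.15 [649.4   0.  202.4] [[-0.0, 1.0, -0.002], [1.0, 0.0, 0.0], [0.0, -0.002, -1.0]] [-0.06  0.24  0.43]
```

View pics/wrist1.png

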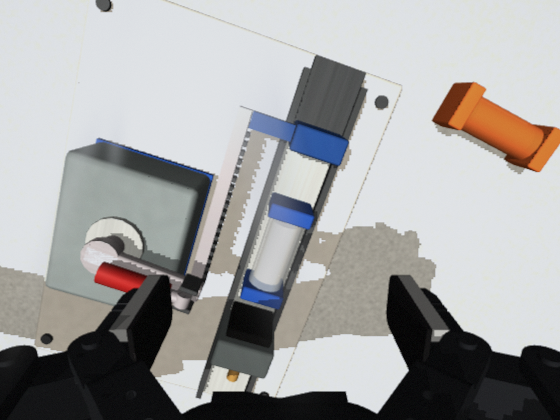

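apply_moves(
  targets=[
    {"tx": -2.6,"ty": -2.0,"tz": 0.0,"wx": 0.0,"wy": 0.0,"wz": 0.0,"grip": 1.0},
    {"tx": -2.6,"ty": -2.0,"tz": 0.0,"wx": 0.0,"wy": 0.0,"wz": 0.0,"grip": 1.0},
    {"tx": -2.6,"ty": -2.0,"tz": 0.0,"wx": 0.0,"wy": 0.0,"wz": 0.0,"grip": 1.0},
    {"tx": -2.6,"ty": -2.0,"tz": 0.0,"wx": 0.0,"wy": 0.0,"wz": 0.0,"grip": 1.0},
    {"tx": -2.6,"ty": -2.0,"tz": 0.0,"wx": 0.0,"wy": 0.0,"wz": 0.0,"grip": 1.0},
    {"tx": 0.0,"ty": 0.0,"tz": 0.0,"wx": 0.0,"wy": 0.0,"wz": 0.0,"grip": 1.0},
    {"tx": 0.0,"ty": 0.0,"tz": 0.0,"wx": 0.0,"wy": 0.0,"wz": 0.0,"grip": 1.0},
  ],
)

```text
t: 0.78
position: [548.7, -132.6, 203.5]
tcp_rot: [[0.005, 1.0, -0.0], [1.0, -0.005, -0.001], [-0.001, -0.0, -1.0]]
contact_force: [0.9, 0.9, 0.5]
opening: 0.999
```

```bash
python3 snap.py wrist 2
```

```text
0.7833 [ 548.7 -132.6  203.5] [[0.005, 1.0, -0.0], [1.0, -0.005, -0.001], [-0.001, -0.0, -1.0]] [0.94 0.88 0.53]
```

View pics/wrist2.png

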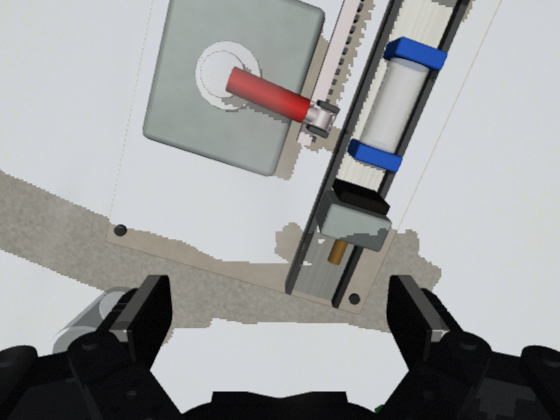

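```bash
python3 - <<'E'
from h import *
d=np.load("pics/wrist2.npz"); pos=d["pos"];R=d["rot"]
f=lambda uv,z:np.round(atz(*ray_wrist(d,pos,R,uv),z),1)
im=d["image"]; hsv=cv2.cvtColor(im,cv2.COLOR_BGR2HSV)
m=((hsv[...,0]<8)|(hsv[...,0]>172))&(hsv[...,1]>150)&(hsv[...,2]>60)
ys,xs=np.nonzero(m); print(len(xs),xs.min(),xs.max(),ys.min(),ys.max())
r=cv2.minAreaRect(np.stack([xs,ys],1).astype(np.float32)); print(r)
W=np.array([atz(*ray_wrist(d,pos,R,(x,y)),130)[:2] for x,y in zip(xs,ys)])
rw=cv2.minAreaRect(W.astype(np.float32)); print(rw, W.mean(0))
c=W.mean(0);u,s,v=np.linalg.svd(W-c,full_matrices=False);print(np.degrees(np.arctan2(v[0,1],v[0,0])))
for n,uv,z in [("s3",(121,230),12),("s4",(354,299),12),("collar",(227,75),88),("hinge",(322,117),126),("beakerbase",(85,340),0)]: print(n,f(uv,z))
for ax in [(512,-43.5),(514,-45)]:
  for a in [-18,-22,-25]:
    h=np.array(ax)+70*np.array([np.cos(np.radians(a)),np.sin(np.radians(a))]); e=np.array(ax)+7*np.array([np.cos(np.radians(a)),np.sin(np.radians(a))])
    print(ax,a,proj_wrist(d,pos,R,[*h,126]),proj_wrist(d,pos,R,[*e,126]),proj_wrist(d,pos,R,[*ax,88]))
cv2.imwrite("pics/w2crop.png",cv2.resize(im[20:160,180:360],None,fx=4,fy=4))
E
```

```text
659 277 309 90 121
((291.4000244140625, 104.70000457763672), (33.5410270690918, 24.1495361328125), 26.56505012512207)
((556.6845703125, -64.26029205322266), (14.823025703430176, 21.04589080810547), 64.29379272460938) [557.90413903 -64.21290447]
-37.63717433247137
s3 [ 383.8 -193.2   12. ]
s4 [ 630.7 -276.2   12. ]
collar [511.3 -44.7  88. ]
hinge [576.7 -72.1 126. ]
beakerbase [ 316.9 -337.2    0. ]
(512, -43.5) -18 [325.25965139 105.8541109 ] [230.71643032  74.22759724] [227.8735635   73.21840426]
(512, -43.5) -22 [322.44517632 113.22632061] [230.48283858  75.00591491] [227.8735635   73.21840426]
(512, -43.5) -25 [320.03877287 118.57096531] [230.27411385  75.57527302] [227.8735635   73.21840426]
(514, -45) -18 [328.29061224 108.25006901] [234.00469832  76.74387593] [230.73195962  75.40378194]
(514, -45) -22 [325.46389649 115.59465881] [233.76960041  77.5191977 ] [230.73195962  75.40378194]
(514, -45) -25 [323.04926193 120.91937984] [233.55984641  78.08636537] [230.73195962  75.40378194]
```

View pics/w2crop.png

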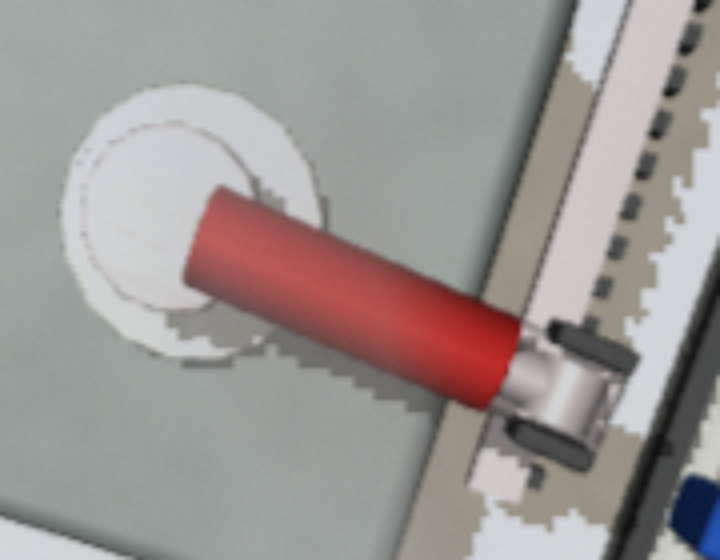

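```bash
python3 - <<'E'
from h import *
d=np.load("pics/wrist2.npz"); pos=d["pos"];R=d["rot"]
f=lambda uv,z:np.round(atz(*ray_wrist(d,pos,R,uv),z),1)
a=f((231.2,79.2),126);b=f((306.2,110.8),126);h=f((323.2,118.8),126);ax=f((222,73.8),114);co=f((227.5,75.5),88)
print(a,b,h,ax,co,np.hypot(*(b-a)[:2]),np.hypot(*(h-ax)[:2]))
for p,q in((a,b),(a,h),(ax,h),(co,h)): print(np.degrees(np.arctan2(*(q-p)[1::-1])))
# cross-check: fixed cameras
for n,uva,uvb in (("side",(200+523/5,160+178/5),(200+462/5,160+152/5)),):
    s=np.load("pics/side0.npz"); print(np.round(atz(*ray_fix(s,uva),126),1),np.round(atz(*ray_fix(s,uvb),126),1)); print(proj_fix(s,[512,-44.5,88]))
E
```

```text
[518.8 -48.6 126. ] [566.4 -68.1 126. ] [577.5 -73.2 126. ] [511.5 -44.9 114. ] [511.7 -45.1  88. ] 51.43938180032884 71.81148933144334
-22.2771396831782
-22.737586350156164
-23.20906697714692
-23.124986139274327
[517.2 -54.9 126. ] [561.7 -67.3 126. ]
[304.72345578 207.98443461]
```

apply_moves(
  targets=[
    {"tx": 2.56,"ty": -0.59,"tz": 0.0,"wx": 0.0,"wy": 0.0,"wz": 0.0,"grip": 1.0},
    {"tx": 2.56,"ty": -0.59,"tz": 0.0,"wx": 0.0,"wy": 0.0,"wz": 0.0,"grip": 1.0},
    {"tx": 2.56,"ty": -0.59,"tz": 0.0,"wx": 0.0,"wy": 0.0,"wz": 0.0,"grip": 1.0},
    {"tx": 0.0,"ty": 0.0,"tz": 0.0,"wx": 0.0,"wy": 0.0,"wz": -0.117,"grip": 0.8},
    {"tx": 0.0,"ty": 0.0,"tz": 0.0,"wx": 0.0,"wy": 0.0,"wz": -0.117,"grip": 0.6},
    {"tx": 0.0,"ty": 0.0,"tz": 0.0,"wx": 0.0,"wy": 0.0,"wz": -0.117,"grip": 0.6},
    {"tx": 0.0,"ty": 0.0,"tz": 0.0,"wx": 0.0,"wy": 0.0,"wz": -0.117,"grip": 0.6},
    {"tx": 0.0,"ty": 0.0,"tz": 0.0,"wx": 0.0,"wy": 0.0,"wz": -0.117,"grip": 0.6},
  ],
)

```text
t: 1.5
position: [533.1, -50.6, 203.2]
tcp_rot: [[-0.56, 0.828, 0.0], [0.828, 0.56, 0.001], [0.001, 0.001, -1.0]]
contact_force: [0.2, -0.5, 0.1]
opening: 0.604
```

apply_moves(
  targets=[
    {"tx": 0.0,"ty": 0.0,"tz": 0.0,"wx": 0.0,"wy": 0.0,"wz": -0.117,"grip": 0.6},
    {"tx": 0.0,"ty": 0.0,"tz": 0.0,"wx": 0.0,"wy": 0.0,"wz": -0.117,"grip": 0.6},
    {"tx": 0.0,"ty": 0.0,"tz": 0.0,"wx": 0.0,"wy": 0.0,"wz": -0.117,"grip": 0.6},
    {"tx": 0.0,"ty": 0.0,"tz": 0.0,"wx": 0.0,"wy": 0.0,"wz": -0.117,"grip": 0.6},
    {"tx": 0.0,"ty": 0.0,"tz": 0.0,"wx": 0.0,"wy": 0.0,"wz": -0.117,"grip": 0.6},
    {"tx": 0.0,"ty": 0.0,"tz": 1.5,"wx": 0.0,"wy": 0.0,"wz": 0.0,"grip": 0.6},
    {"tx": 0.0,"ty": 0.0,"tz": 1.5,"wx": 0.0,"wy": 0.0,"wz": 0.0,"grip": 0.6},
    {"tx": 0.0,"ty": 0.0,"tz": 1.0,"wx": 0.0,"wy": 0.0,"wz": 0.0,"grip": 0.6},
    {"tx": 0.0,"ty": 0.0,"tz": 0.0,"wx": 0.0,"wy": 0.0,"wz": 0.0,"grip": 0.6},
    {"tx": 0.0,"ty": 0.0,"tz": 0.0,"wx": 0.0,"wy": 0.0,"wz": 0.0,"grip": 0.6},
  ],
)

```text
t: 2.33
position: [532.4, -52.0, 162.9]
tcp_rot: [[-0.921, 0.389, -0.001], [0.389, 0.921, 0.001], [0.001, 0.0, -1.0]]
contact_force: [-0.6, 0.0, 1.0]
opening: 0.601
```

```bash
python3 snap.py wrist 3;python3 snap.py side 3
```

```text
2.3333 [532.4 -52.  162.9] [[-0.921, 0.389, -0.001], [0.389, 0.921, 0.001], [0.001, 0.0, -1.0]] [-0.58  0.    1.01]
2.3833 [533.  -52.3 163.6] [[-0.921, 0.389, 0.001], [0.389, 0.921, 0.001], [-0.0, 0.001, -1.0]] [ 0.61 -0.41  0.56]
```

View pics/wrist3.png

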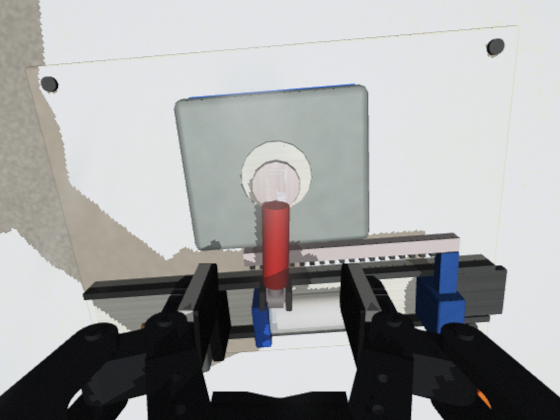

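View pics/side3.png

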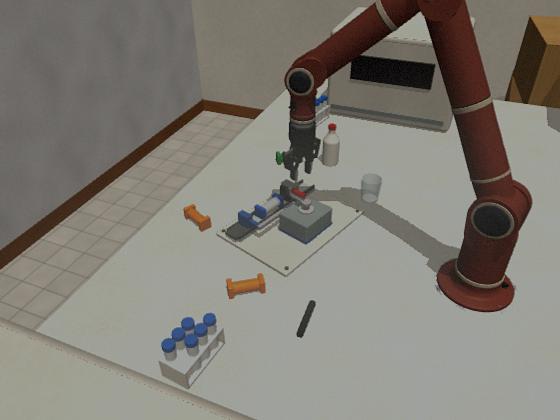

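apply_moves(
  squeeze=25,
  targets=[
    {"tx": 0.0,"ty": 0.0,"tz": 1.6,"wx": 0.0,"wy": 0.0,"wz": 0.0,"grip": 0.5},
    {"tx": 0.0,"ty": 0.0,"tz": 1.6,"wx": 0.0,"wy": 0.0,"wz": 0.0,"grip": 0.4},
    {"tx": 0.0,"ty": 0.0,"tz": 1.4,"wx": 0.0,"wy": 0.0,"wz": 0.0,"grip": 0.35},
    {"tx": 0.0,"ty": 0.0,"tz": 0.0,"wx": 0.0,"wy": 0.0,"wz": 0.0,"grip": 0.3},
    {"tx": 0.0,"ty": 0.0,"tz": 0.0,"wx": 0.0,"wy": 0.0,"wz": 0.0,"grip": 0.2},
    {"tx": 0.0,"ty": 0.0,"tz": 0.0,"wx": 0.0,"wy": 0.0,"wz": 0.0,"grip": 0.1},
    {"tx": 0.0,"ty": 0.0,"tz": 0.0,"wx": 0.0,"wy": 0.0,"wz": 0.0,"grip": 0.1},
    {"tx": 0.0,"ty": 0.0,"tz": 0.0,"wx": 0.0,"wy": 0.0,"wz": 0.0,"grip": 0.1},
  ],
)

```text
t: 3.1
position: [533.1, -53.1, 118.4]
tcp_rot: [[-0.921, 0.39, 0.002], [0.39, 0.921, -0.0], [-0.002, 0.001, -1.0]]
contact_force: [-0.3, -1.0, 0.6]
opening: 0.099
```

```bash
python3 snap.py wrist 4
```

```text
3.1 [533.1 -53.1 118.4] [[-0.921, 0.39, 0.002], [0.39, 0.921, -0.0], [-0.002, 0.001, -1.0]] [-0.32 -0.96  0.61]
```

View pics/wrist4.png

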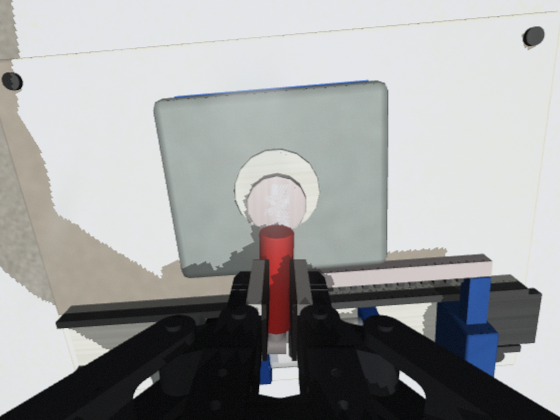

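apply_moves(
  squeeze=25,
  targets=[
    {"tx": 0.0,"ty": 0.0,"tz": 0.0,"wx": 0.0,"wy": 0.0,"wz": 0.0,"grip": 0.0},
    {"tx": 0.0,"ty": 0.0,"tz": 0.0,"wx": 0.0,"wy": 0.0,"wz": 0.0,"grip": 0.0},
    {"tx": 0.0,"ty": 0.0,"tz": 0.0,"wx": 0.0,"wy": 0.0,"wz": 0.0,"grip": 0.0},
  ],
)

```text
t: 3.4
position: [532.3, -53.2, 117.5]
tcp_rot: [[-0.921, 0.39, 0.0], [0.39, 0.921, 0.0], [-0.0, 0.0, -1.0]]
contact_force: [-0.7, 1.0, -0.1]
opening: -0.0
```

```bash
python3 snap.py wrist 5; python3 - <<'E'
import cv2
im=cv2.imread("pics/wrist5.png");cv2.imwrite("pics/w5c.png",cv2.resize(im[200:400,180:380],None,fx=3,fy=3))
E
```

```text
3.4 [532.3 -53.2 117.5] [[-0.921, 0.39, 0.0], [0.39, 0.921, 0.0], [-0.0, 0.0, -1.0]] [-0.7   0.99 -0.12]
```

View pics/w5c.png

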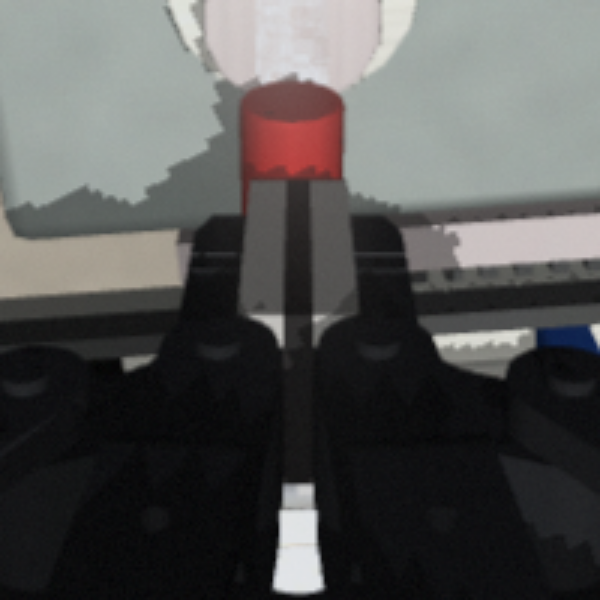

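```bash
python3 - <<'E'
from h import *
d=np.load("pics/wrist5.npz"); pos=d["pos"];R=d["rot"]
print("tcp",proj_wrist(d,pos,R,pos))
ar=np.radians(-22.8);u=np.array([np.cos(ar),np.sin(ar)]);ax=np.array([512,-44.7])
for r in (7,22,59,70):
  for z in (118,126,134): print(r,z,proj_wrist(d,pos,R,[*(ax+r*u),z]))
for k in (0,10,20,30,40): print(k,proj_wrist(d,pos,R,pos+[0,0,k]))
E
python3 snap.py side 5;python3 snap.py scene 5; python3 - <<'E'
import cv2
im=cv2.imread("pics/side5.png");a=cv2.resize(im[120:240,230:350],None,fx=5,fy=5)
cv2.imwrite("pics/s5c.png",a)
im=cv2.imread("pics/scene5.png");cv2.imwrite("pics/c5c.png",cv2.resize(im[130:250,200:320],None,fx=5,fy=5))
E
```

```text
tcp [278.81282259 252.81033013]
7 118 [278.59072777 224.87303373]
7 126 [278.56885241 230.81319816]
7 134 [278.54495765 237.30172388]
22 118 [278.69267912 253.18775099]
22 126 [278.67574495 260.19388474]
22 134 [278.65728915 267.82955388]
59 118 [278.92406088 317.44888031]
59 126 [278.91748846 326.63996818]
59 134 [278.91036189 336.60599691]
70 118 [278.98785969 335.16757932]
70 126 [278.98393705 344.90415496]
70 134 [278.97968963 355.44688584]
0 [278.81282259 252.81033013]
10 [278.79799487 261.6172493 ]
20 [278.78146863 271.43300381]
30 [278.76293429 282.44146873]
40 [278.74200217 294.87409484]
3.45 [532.3 -53.2 117.4] [[-0.921, 0.39, 0.0], [0.39, 0.921, -0.0], [-0.0, 0.0, -1.0]] [-0.2  -0.41  0.39]
3.5 [532.3 -53.1 117.3] [[-0.921, 0.39, -0.0], [0.39, 0.921, 0.0], [0.0, 0.0, -1.0]] [ 0.41  0.07 -0.09]
```

View pics/s5c.png

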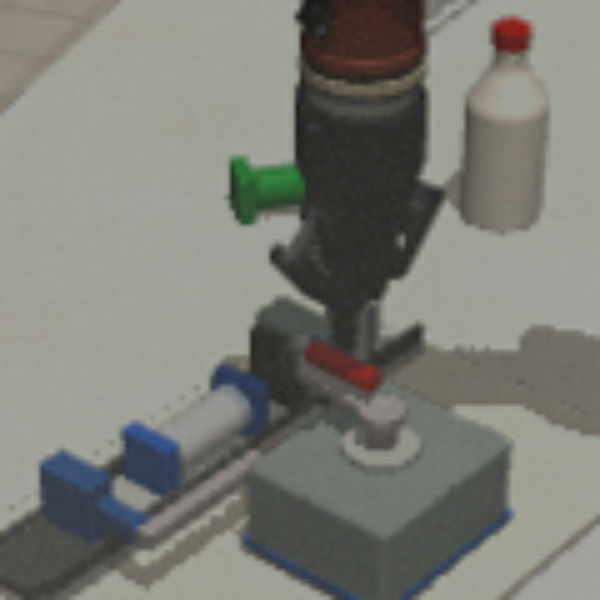

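View pics/c5c.png

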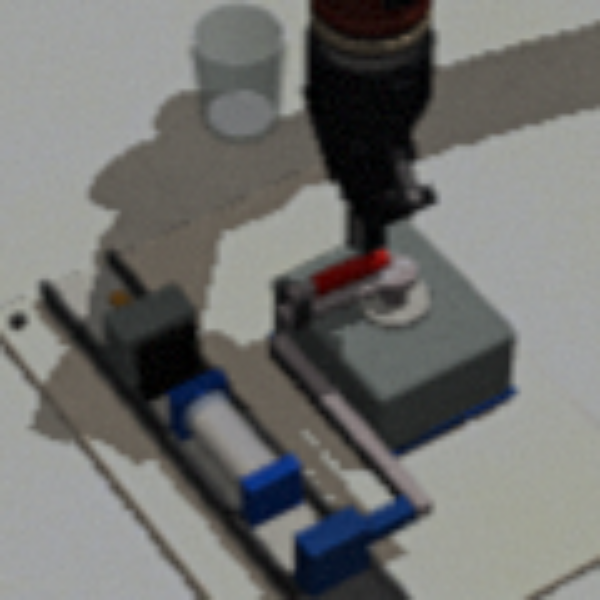

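```bash
python3 - <<'E'
from h import *
for n,x0,y0 in (("side",230,120),("scene",200,130)):
    d=np.load(f"pics/{n}5.npz"); pos=d["pos"]
    for k in (0,17,30): print(n,k,(proj_fix(d,pos+[0,0,k])-[x0,y0])*5)
    ar=np.radians(-22.8);u=np.array([np.cos(ar),np.sin(ar)]);ax=np.array([512,-44.7])
    for r in (7,59,70): print(r,(proj_fix(d,[*(ax+r*u),126])-[x0,y0])*5)
    print("ax",(proj_fix(d,[*ax,88])-[x0,y0])*5)
d=np.load("pics/wrist5.npz"); print(d["mount"])
E
```

```text
side 0 [348.41145147 385.76803093]
side 17 [348.94771709 362.70310849]
side 30 [349.36293243 344.84459035]
7 [366.82510913 384.08364349]
59 [305.08112213 350.14856156]
70 [292.34528955 343.14882697]
ax [373.72983614 439.74342845]
scene 0 [361.06571541 277.11253304]
scene 17 [361.44918993 258.43506773]
scene 30 [361.74671272 243.94395722]
7 [381.57072269 259.41309912]
59 [310.19011908 287.97157286]
70 [294.88215352 294.09609564]
ax [389.68684384 296.64636877]
[[-2.57939852e-04 -9.53516023e-01 -3.01342210e-01  7.73336031e+01]
 [ 9.99999842e-01 -9.54794010e-05 -5.53850960e-04  1.64055590e-01]
 [ 4.99333791e-04 -3.01342305e-01  9.53515897e-01 -1.70143666e+02]
 [ 0.00000000e+00  0.00000000e+00  0.00000000e+00  1.00000000e+00]]
```

apply_moves(
  squeeze=25,
  targets=[
    {"tx": 0.0,"ty": 0.0,"tz": 0.0,"wx": 0.0,"wy": 0.0,"wz": 0.0,"grip": 0.5},
    {"tx": 0.0,"ty": 0.0,"tz": 0.0,"wx": 0.0,"wy": 0.0,"wz": 0.0,"grip": 0.5},
    {"tx": 0.0,"ty": 0.0,"tz": 0.0,"wx": 0.0,"wy": 0.0,"wz": 0.0,"grip": 0.5},
    {"tx": 0.0,"ty": 0.0,"tz": 0.0,"wx": 0.0,"wy": 0.0,"wz": 0.0,"grip": 0.5},
  ],
)

```text
t: 3.88
position: [532.3, -53.2, 117.3]
tcp_rot: [[-0.921, 0.39, -0.0], [0.39, 0.921, 0.0], [0.0, 0.0, -1.0]]
contact_force: [0.3, 0.6, -0.4]
opening: 0.498
```

apply_moves(
  squeeze=25,
  targets=[
    {"tx": 0.0,"ty": 0.0,"tz": 0.6,"wx": 0.0,"wy": 0.0,"wz": 0.0,"grip": 0.5},
    {"tx": 0.0,"ty": 0.0,"tz": 0.6,"wx": 0.0,"wy": 0.0,"wz": 0.0,"grip": 0.5},
    {"tx": 0.0,"ty": 0.0,"tz": 0.6,"wx": 0.0,"wy": 0.0,"wz": 0.0,"grip": 0.5},
    {"tx": 0.0,"ty": 0.0,"tz": 0.6,"wx": 0.0,"wy": 0.0,"wz": 0.0,"grip": 0.5},
    {"tx": 0.0,"ty": 0.0,"tz": 0.0,"wx": 0.0,"wy": 0.0,"wz": 0.0,"grip": 0.5},
    {"tx": 0.0,"ty": 0.0,"tz": 0.0,"wx": 0.0,"wy": 0.0,"wz": 0.0,"grip": 0.5},
  ],
)

```text
t: 4.38
position: [531.8, -53.1, 92.6]
tcp_rot: [[-0.921, 0.39, -0.002], [0.39, 0.921, 0.0], [0.001, -0.0, -1.0]]
contact_force: [-0.5, 0.3, 0.3]
opening: 0.501
```

```bash
python3 snap.py wrist 6;python3 snap.py side 6;python3 snap.py scene 6; python3 - <<'E'
import cv2,numpy as np
im=cv2.imread("pics/side6.png");a=cv2.resize(im[150:230,250:330],None,fx=5,fy=5)
im=cv2.imread("pics/scene6.png");b=cv2.resize(im[140:220,225:305],None,fx=5,fy=5)
cv2.imwrite("pics/f6.png",np.hstack([a,b]))
E
```

```text
4.3833 [531.8 -53.1  92.6] [[-0.921, 0.39, -0.002], [0.39, 0.921, 0.0], [0.001, -0.0, -1.0]] [-0.54  0.29  0.33]
4.4333 [532.2 -53.1  93. ] [[-0.921, 0.39, -0.001], [0.39, 0.921, 0.0], [0.001, -0.0, -1.0]] [-0.02 -0.76  0.24]
4.4833 [532.4 -53.1  93.3] [[-0.921, 0.39, 0.0], [0.39, 0.921, 0.0], [-0.0, 0.0, -1.0]] [-0.42  0.04 -0.04]
```

View pics/f6.png

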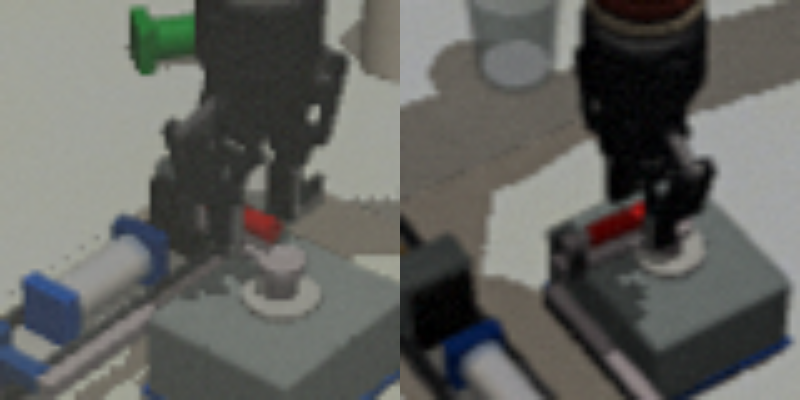

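View pics/wrist6.png

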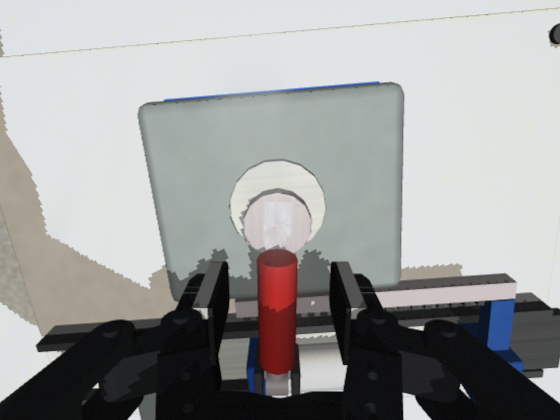

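apply_moves(
  squeeze=25,
  targets=[
    {"tx": 0.0,"ty": 0.0,"tz": 0.0,"wx": 0.0,"wy": 0.0,"wz": 0.0,"grip": 0.3},
    {"tx": 0.0,"ty": 0.0,"tz": 0.0,"wx": 0.0,"wy": 0.0,"wz": 0.0,"grip": 0.2},
    {"tx": 0.0,"ty": 0.0,"tz": 0.0,"wx": 0.0,"wy": 0.0,"wz": 0.0,"grip": 0.1},
    {"tx": 0.0,"ty": 0.0,"tz": 0.0,"wx": 0.0,"wy": 0.0,"wz": 0.0,"grip": 0.0},
    {"tx": 0.0,"ty": 0.0,"tz": 0.0,"wx": 0.0,"wy": 0.0,"wz": 0.0,"grip": 0.0},
    {"tx": 0.0,"ty": 0.0,"tz": 0.0,"wx": 0.0,"wy": 0.0,"wz": 0.0,"grip": 0.0},
  ],
)

```text
t: 5.03
position: [532.0, -53.9, 93.4]
tcp_rot: [[-0.921, 0.391, -0.0], [0.391, 0.921, -0.001], [0.0, -0.001, -1.0]]
contact_force: [-1.7, -2.4, 1.1]
opening: 0.174
```

```bash
python3 snap.py wrist 7;python3 snap.py side 7;python3 snap.py scene 7; python3 - <<'E'
import cv2,numpy as np
im=cv2.imread("pics/side7.png");a=cv2.resize(im[150:230,250:330],None,fx=5,fy=5)
im=cv2.imread("pics/scene7.png");b=cv2.resize(im[140:220,225:305],None,fx=5,fy=5)
cv2.imwrite("pics/f7.png",np.hstack([a,b]))
im=cv2.imread("pics/wrist7.png");cv2.imwrite("pics/w7c.png",cv2.resize(im[220:420,180:380],None,fx=3,fy=3))
E
```

```text
5.0333 [532.  -53.9  93.4] [[-0.921, 0.391, -0.0], [0.391, 0.921, -0.001], [0.0, -0.001, -1.0]] [-1.68 -2.42  1.12]
5.0833 [532.  -53.9  93.3] [[-0.921, 0.391, -0.0], [0.391, 0.921, -0.001], [0.0, -0.001, -1.0]] [-0.88 -1.89  0.65]
5.1333 [532.1 -53.9  93.3] [[-0.921, 0.391, -0.0], [0.391, 0.921, -0.001], [0.0, -0.001, -1.0]] [-1.15 -2.71  0.63]
```

View pics/f7.png

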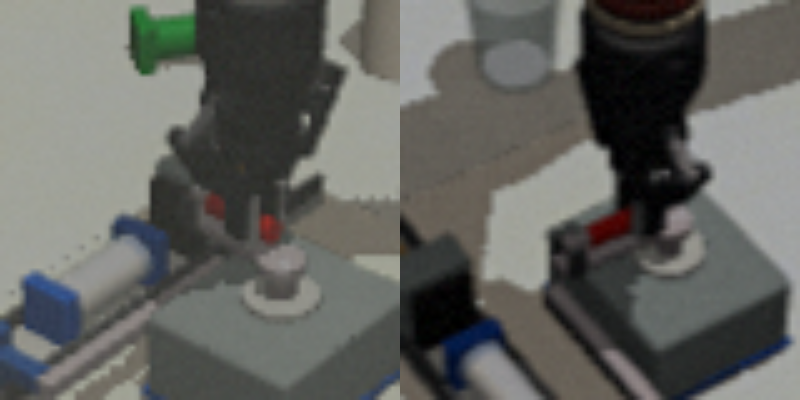

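View pics/w7c.png

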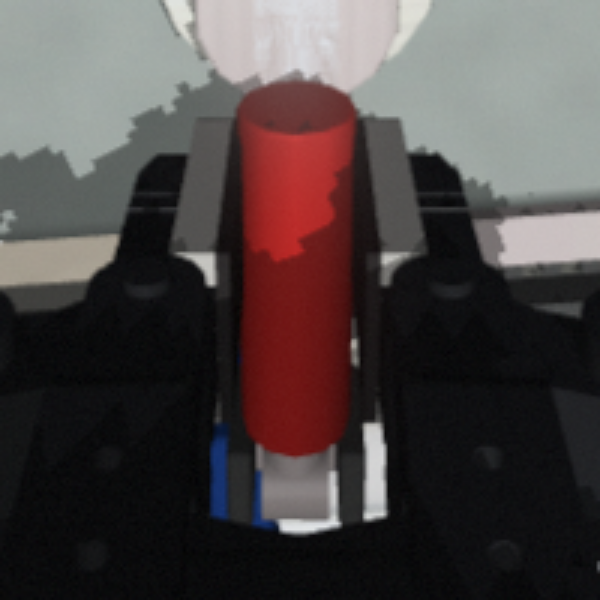

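apply_moves(
  squeeze=25,
  targets=[
    {"tx": -0.02,"ty": 0.0,"tz": -0.42,"wx": 0.0,"wy": 0.0,"wz": 0.0,"grip": 0.0},
    {"tx": -0.05,"ty": 0.0,"tz": -0.41,"wx": 0.0,"wy": 0.0,"wz": 0.0,"grip": 0.0},
    {"tx": -0.22,"ty": 0.0,"tz": -0.81,"wx": 0.0,"wy": 0.0,"wz": 0.0,"grip": 0.0},
    {"tx": -0.35,"ty": 0.0,"tz": -0.76,"wx": 0.0,"wy": 0.0,"wz": 0.0,"grip": 0.0},
    {"tx": -0.48,"ty": 0.0,"tz": -0.68,"wx": 0.0,"wy": 0.0,"wz": 0.0,"grip": 0.0},
    {"tx": 0.0,"ty": 0.0,"tz": 0.0,"wx": 0.0,"wy": 0.0,"wz": 0.0,"grip": 0.0},
  ],
)

```text
t: 5.68
position: [542.9, -58.4, 125.5]
tcp_rot: [[-0.92, 0.391, 0.0], [0.391, 0.92, -0.001], [-0.0, -0.001, -1.0]]
contact_force: [-1.0, -3.7, -1.8]
opening: 0.171
```

```bash
python3 snap.py wrist 8;python3 snap.py side 8;python3 snap.py scene 8; python3 - <<'E'
import cv2,numpy as np
im=cv2.imread("pics/side8.png");a=cv2.resize(im[150:230,250:330],None,fx=5,fy=5)
im=cv2.imread("pics/scene8.png");b=cv2.resize(im[140:220,225:305],None,fx=5,fy=5)
cv2.imwrite("pics/f8.png",np.hstack([a,b]))
E
```

```text
5.6833 [542.9 -58.4 125.5] [[-0.92, 0.391, 0.0], [0.391, 0.92, -0.001], [-0.0, -0.001, -1.0]] [-1.01 -3.65 -1.82]
5.7333 [542.6 -58.2 125. ] [[-0.921, 0.391, 0.0], [0.391, 0.921, -0.001], [-0.0, -0.001, -1.0]] [-1.06 -3.98 -1.39]
5.7833 [542.4 -58.1 124.8] [[-0.921, 0.39, -0.0], [0.39, 0.921, -0.001], [-0.0, -0.001, -1.0]] [-1.36 -4.57 -0.04]
```

View pics/f8.png

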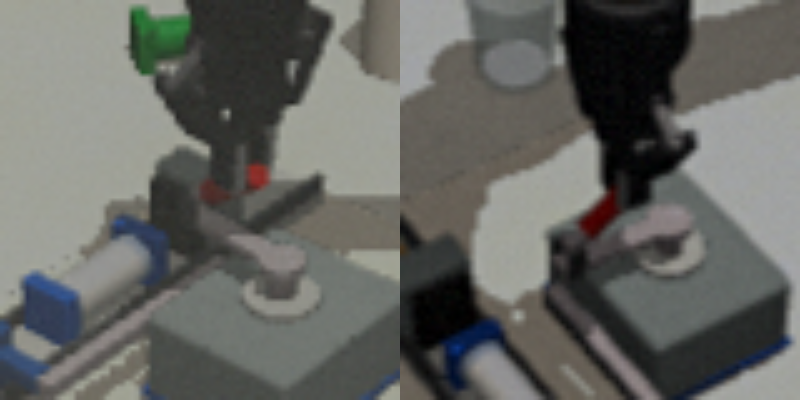

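View pics/wrist8.png

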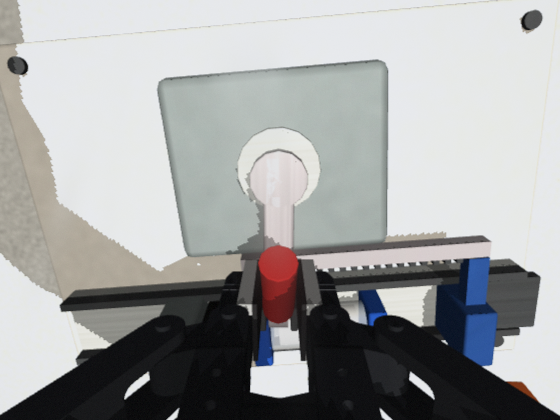

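apply_moves(
  squeeze=25,
  targets=[
    {"tx": -0.59,"ty": -0.05,"tz": -0.59,"wx": 0.0,"wy": 0.0,"wz": 0.0,"grip": 0.0},
    {"tx": -0.68,"ty": -0.05,"tz": -0.48,"wx": 0.0,"wy": 0.0,"wz": 0.0,"grip": 0.0},
    {"tx": -0.76,"ty": 0.0,"tz": -0.35,"wx": 0.0,"wy": 0.0,"wz": 0.0,"grip": 0.0},
    {"tx": -0.81,"ty": 0.0,"tz": -0.22,"wx": 0.0,"wy": 0.0,"wz": 0.0,"grip": 0.0},
    {"tx": -0.83,"ty": 0.0,"tz": -0.07,"wx": 0.0,"wy": 0.0,"wz": 0.0,"grip": 0.0},
    {"tx": -0.2,"ty": 0.0,"tz": 0.0,"wx": 0.0,"wy": 0.0,"wz": 0.0,"grip": 0.0},
    {"tx": 0.0,"ty": 0.0,"tz": 0.0,"wx": 0.0,"wy": 0.0,"wz": 0.0,"grip": 0.0},
  ],
)

```text
t: 6.42
position: [581.3, -72.7, 142.1]
tcp_rot: [[-0.921, 0.39, 0.007], [0.39, 0.921, 0.002], [-0.005, 0.004, -1.0]]
contact_force: [1.0, 0.6, 0.6]
opening: 0.002
```

```bash
python3 snap.py wrist 9;python3 snap.py side 9;python3 snap.py scene 9; python3 - <<'E'
import cv2,numpy as np
im=cv2.imread("pics/side9.png");a=cv2.resize(im[140:220,250:330],None,fx=5,fy=5)
im=cv2.imread("pics/scene9.png");b=cv2.resize(im[140:220,225:305],None,fx=5,fy=5)
cv2.imwrite("pics/f9.png",np.hstack([a,b]))
E
```

```text
6.4167 [581.3 -72.7 142.1] [[-0.921, 0.39, 0.007], [0.39, 0.921, 0.002], [-0.005, 0.004, -1.0]] [0.99 0.57 0.58]
6.4667 [580.5 -72.4 142. ] [[-0.921, 0.39, 0.005], [0.39, 0.921, 0.002], [-0.004, 0.004, -1.0]] [-0.13 -0.69 -0.05]
6.5167 [579.9 -72.4 141.8] [[-0.921, 0.389, 0.004], [0.389, 0.921, 0.002], [-0.003, 0.003, -1.0]] [0.26 0.24 0.75]
```

View pics/f9.png

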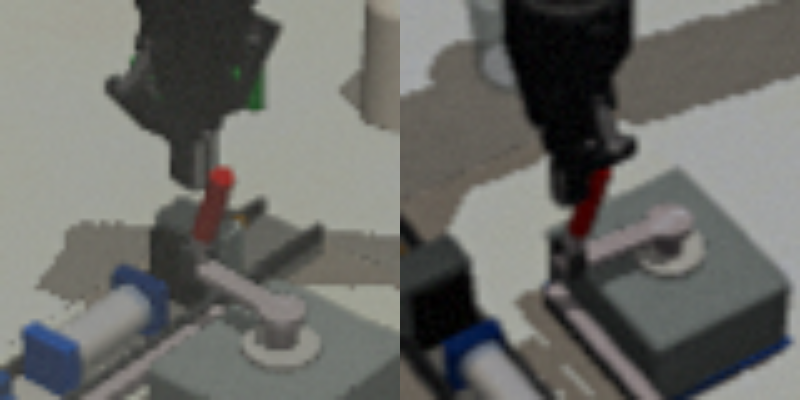

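View pics/wrist9.png

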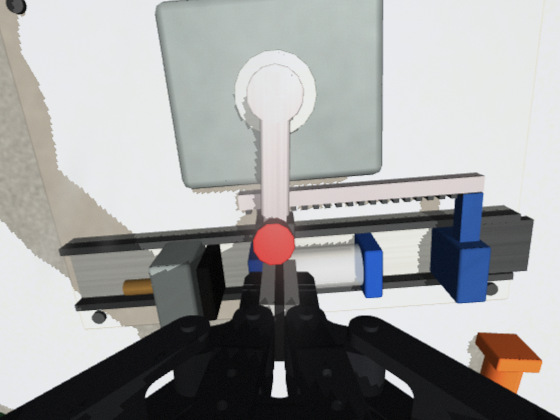

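apply_moves(
  squeeze=40,
  targets=[
    {"tx": 0.0,"ty": 0.0,"tz": 0.0,"wx": 0.0,"wy": 0.0,"wz": 0.0,"grip": 0.5},
    {"tx": 0.0,"ty": 0.0,"tz": 0.0,"wx": 0.0,"wy": 0.0,"wz": 0.0,"grip": 0.5},
    {"tx": 0.0,"ty": 0.0,"tz": 0.0,"wx": 0.0,"wy": 0.0,"wz": 0.0,"grip": 0.5},
    {"tx": 0.0,"ty": 0.0,"tz": 0.0,"wx": 0.0,"wy": 0.0,"wz": 0.0,"grip": 0.5},
    {"tx": 0.6,"ty": 0.0,"tz": 0.7,"wx": 0.0,"wy": 0.0,"wz": 0.0,"grip": 0.5},
    {"tx": 0.6,"ty": 0.0,"tz": 0.7,"wx": 0.0,"wy": 0.0,"wz": 0.0,"grip": 0.5},
    {"tx": 0.0,"ty": 0.0,"tz": 0.7,"wx": 0.0,"wy": 0.0,"wz": 0.0,"grip": 0.5},
    {"tx": 0.0,"ty": 0.0,"tz": 0.0,"wx": 0.0,"wy": 0.0,"wz": 0.0,"grip": 0.5},
    {"tx": 0.0,"ty": 0.0,"tz": 0.0,"wx": 0.0,"wy": 0.0,"wz": 0.0,"grip": 0.5},
  ],
)

```text
t: 7.32
position: [566.2, -68.8, 119.4]
tcp_rot: [[-0.921, 0.39, -0.002], [0.39, 0.921, 0.0], [0.002, -0.001, -1.0]]
contact_force: [-0.1, 0.2, 1.0]
opening: 0.499
```

```bash
cat > v.py <<'E'
import sys
from snap import *
t=sys.argv[1]
for n in ("wrist","side","scene"): snap(n,t)
im=cv2.imread(f"pics/side{t}.png");a=cv2.resize(im[135:225,240:330],None,fx=4,fy=4)
im=cv2.imread(f"pics/scene{t}.png");b=cv2.resize(im[135:225,215:305],None,fx=4,fy=4)
im=cv2.imread(f"pics/wrist{t}.png")
f=np.zeros((600,780,3),np.uint8); f[:180*2,:0]=0
w=cv2.resize(im,(420,315)); f[:360,:360]=a; f[:360,360:720]=b
f[360:600,:560]=cv2.resize(im,(560,420))[180:420]
cv2.imwrite(f"pics/m{t}.png",f)
E
python3 v.py 10
```

```text
7.3167 [566.2 -68.8 119.4] [[-0.921, 0.39, -0.002], [0.39, 0.921, 0.0], [0.002, -0.001, -1.0]] [-0.12  0.24  0.97]
7.3667 [566.8 -68.9 119.9] [[-0.921, 0.39, -0.0], [0.39, 0.921, 0.0], [0.0, -0.0, -1.0]] [ 0.81 -0.02 -0.63]
7.4167 [567.1 -68.9 120.2] [[-0.921, 0.39, 0.0], [0.39, 0.921, 0.0], [-0.0, 0.0, -1.0]] [ 0.3  -0.95  0.3 ]
```

View pics/m10.png

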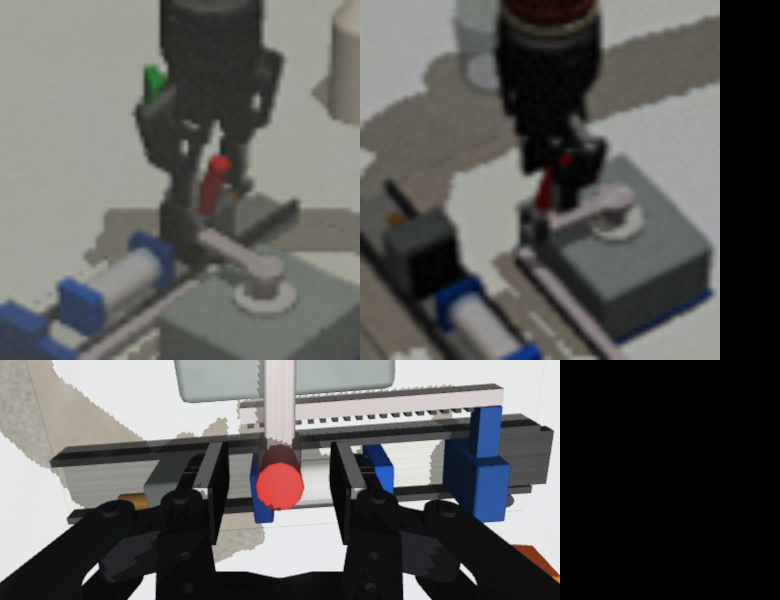

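apply_moves(
  squeeze=40,
  targets=[
    {"tx": 0.0,"ty": 0.0,"tz": 0.0,"wx": 0.0,"wy": 0.0,"wz": 0.0,"grip": 0.2},
    {"tx": 0.0,"ty": 0.0,"tz": 0.0,"wx": 0.0,"wy": 0.0,"wz": 0.0,"grip": 0.1},
    {"tx": 0.0,"ty": 0.0,"tz": 0.0,"wx": 0.0,"wy": 0.0,"wz": 0.0,"grip": 0.0},
    {"tx": 0.0,"ty": 0.0,"tz": 0.0,"wx": 0.0,"wy": 0.0,"wz": 0.0,"grip": 0.0},
    {"tx": 0.0,"ty": 0.0,"tz": 0.0,"wx": 0.0,"wy": 0.0,"wz": 0.0,"grip": 0.0},
    {"tx": -0.3,"ty": 0.0,"tz": -0.05,"wx": 0.0,"wy": 0.0,"wz": 0.0,"grip": 0.0},
    {"tx": -0.3,"ty": 0.0,"tz": -0.05,"wx": 0.0,"wy": 0.0,"wz": 0.0,"grip": 0.0},
    {"tx": -0.3,"ty": 0.0,"tz": 0.0,"wx": 0.0,"wy": 0.0,"wz": 0.0,"grip": 0.0},
    {"tx": -0.2,"ty": 0.0,"tz": 0.0,"wx": 0.0,"wy": 0.0,"wz": 0.0,"grip": 0.0},
  ],
)

```text
t: 8.22
position: [567.8, -69.4, 120.6]
tcp_rot: [[-0.921, 0.389, -0.021], [0.389, 0.921, 0.004], [0.021, -0.004, -1.0]]
contact_force: [-17.9, 6.4, 15.3]
opening: 0.175
```

```bash
python3 v.py 11
```

```text
8.2167 [567.8 -69.4 120.6] [[-0.921, 0.389, -0.021], [0.389, 0.921, 0.004], [0.021, -0.004, -1.0]] [-17.86   6.41  15.35]
8.2667 [569.  -69.9 120.7] [[-0.921, 0.388, -0.018], [0.388, 0.921, 0.004], [0.018, -0.004, -1.0]] [-9.17  3.49  7.61]
8.3167 [570.1 -70.4 120.7] [[-0.921, 0.389, -0.015], [0.389, 0.921, 0.003], [0.015, -0.003, -1.0]] [-8.71  3.84  8.61]
```

View pics/m11.png

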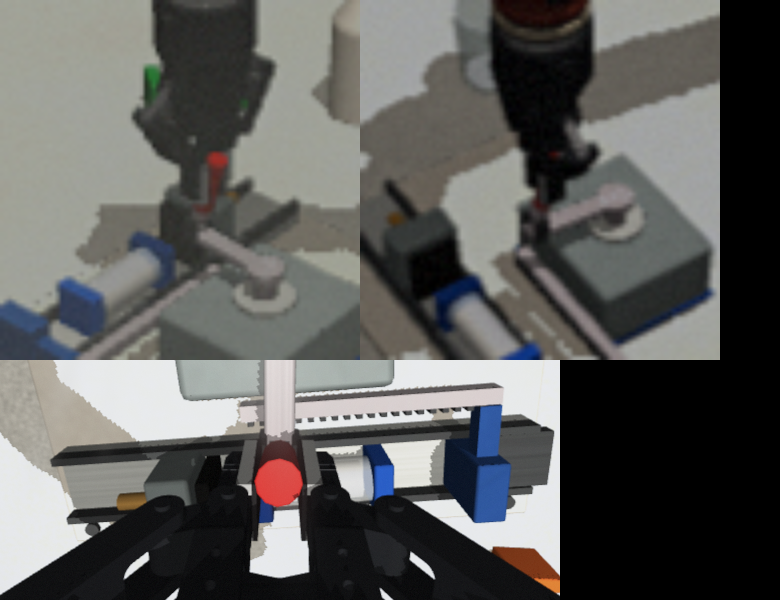

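apply_moves(
  squeeze=20,
  targets=[
    {"tx": 0.0,"ty": 0.0,"tz": 0.0,"wx": 0.0,"wy": 0.0,"wz": 0.0,"grip": 0.0},
    {"tx": 0.0,"ty": 0.0,"tz": 0.0,"wx": 0.0,"wy": 0.0,"wz": 0.0,"grip": 0.0},
    {"tx": 0.0,"ty": 0.0,"tz": 0.0,"wx": 0.0,"wy": 0.0,"wz": 0.0,"grip": 0.0},
    {"tx": -0.2,"ty": 0.0,"tz": 0.0,"wx": 0.0,"wy": 0.0,"wz": 0.0,"grip": 0.0},
    {"tx": -0.2,"ty": 0.0,"tz": 0.0,"wx": 0.0,"wy": 0.0,"wz": 0.0,"grip": 0.0},
    {"tx": 0.0,"ty": 0.0,"tz": 0.0,"wx": 0.0,"wy": 0.0,"wz": 0.0,"grip": 0.0},
  ],
)

```text
t: 8.87
position: [575.1, -72.5, 120.5]
tcp_rot: [[-0.921, 0.389, -0.013], [0.389, 0.921, 0.003], [0.013, -0.002, -1.0]]
contact_force: [-8.7, 2.5, 7.0]
opening: 0.177
```

```bash
python3 v.py 12
```

```text
8.8667 [575.1 -72.5 120.5] [[-0.921, 0.389, -0.013], [0.389, 0.921, 0.003], [0.013, -0.002, -1.0]] [-8.69  2.48  6.98]
8.9167 [575.2 -72.5 120.5] [[-0.921, 0.389, -0.013], [0.389, 0.921, 0.003], [0.013, -0.002, -1.0]] [-8.08  2.24  6.25]
8.9667 [575.1 -72.5 120.5] [[-0.921, 0.389, -0.012], [0.389, 0.921, 0.003], [0.013, -0.002, -1.0]] [-8.86  2.72  6.3 ]
```

View pics/m12.png

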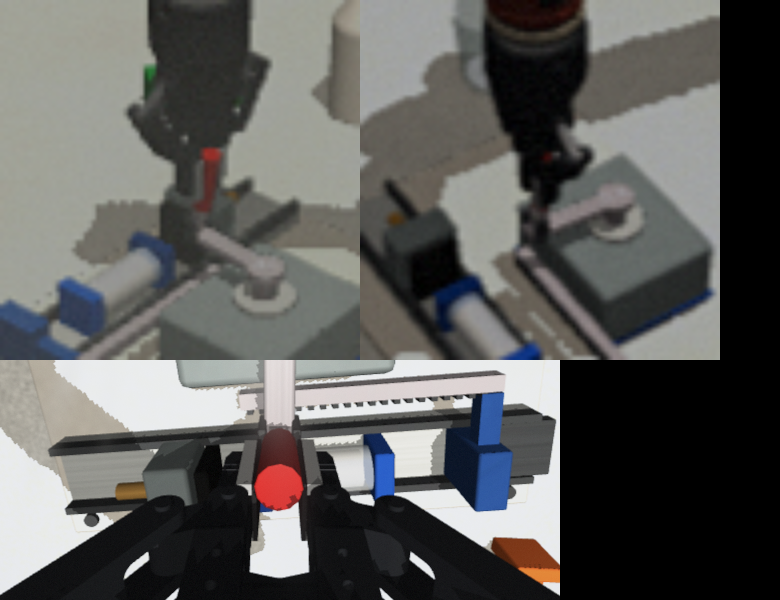

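```bash
python3 - <<'E'
from h import *
d=np.load("pics/wrist12.npz"); pos=d["pos"];R=d["rot"]
ar=np.radians(-22.8);u=np.array([np.cos(ar),np.sin(ar)]);ax=np.array([512,-44.7])
for th in (70,75,80,85,90):
  t=np.radians(th); print(th,proj_wrist(d,pos,R,[*(ax+(70-63*np.cos(t))*u),126+63*np.sin(t)]))
d=np.load("pics/wrist10.npz"); pos=d["pos"];R=d["rot"]; print("was")
for th in (60,65,70,75,80,85,90):
  t=np.radians(th); print(th,proj_wrist(d,pos,R,[*(ax+(70-63*np.cos(t))*u),126+63*np.sin(t)]))
E
```

```text
70 [281.59555875 275.84446458]
75 [281.61412162 293.25288874]
80 [281.62685853 310.21542735]
85 [281.6335805  326.40439952]
90 [281.63429096 341.52467453]
was
60 [282.23937234 272.24301371]
65 [282.30136362 289.52189988]
70 [282.35392338 306.88047566]
75 [282.39590693 323.9794136 ]
80 [282.42649185 340.48427063]
85 [282.44521923 356.08224298]
90 [282.45200742 370.49706895]
```

apply_moves(
  squeeze=30,
  targets=[
    {"tx": 0.0,"ty": 0.0,"tz": 0.0,"wx": 0.0,"wy": 0.07,"wz": 0.0,"grip": 0.0},
    {"tx": 0.0,"ty": 0.0,"tz": 0.0,"wx": 0.0,"wy": 0.07,"wz": 0.0,"grip": 0.0},
    {"tx": 0.0,"ty": 0.0,"tz": 0.0,"wx": 0.0,"wy": 0.07,"wz": 0.0,"grip": 0.0},
    {"tx": 0.0,"ty": 0.0,"tz": 0.0,"wx": 0.0,"wy": 0.06,"wz": 0.0,"grip": 0.0},
    {"tx": 0.0,"ty": 0.0,"tz": 0.0,"wx": 0.0,"wy": 0.0,"wz": 0.0,"grip": 0.0},
  ],
)

```text
t: 9.43
position: [571.9, -71.1, 121.2]
tcp_rot: [[-0.881, 0.388, -0.271], [0.372, 0.922, 0.112], [0.293, -0.003, -0.956]]
contact_force: [-17.1, 6.2, 9.4]
opening: 0.175
```

```bash
python3 v.py 13; python3 - <<'E'
from h import *
d=np.load("pics/wrist13.npz"); pos=d["pos"];R=d["rot"]
ar=np.radians(-22.8);u=np.array([np.cos(ar),np.sin(ar)]);ax=np.array([512,-44.7])
for th in (75,80,85,90,95):
  t=np.radians(th); print(th,proj_wrist(d,pos,R,[*(ax+(70-63*np.cos(t))*u),126+63*np.sin(t)]))
E
```

```text
9.4333 [571.9 -71.1 121.2] [[-0.881, 0.388, -0.271], [0.372, 0.922, 0.112], [0.293, -0.003, -0.956]] [-17.06   6.21   9.36]
9.4833 [571.9 -71.1 121.2] [[-0.882, 0.387, -0.269], [0.371, 0.922, 0.11], [0.29, -0.003, -0.957]] [-14.57   4.43   8.38]
9.5333 [571.9 -71.1 121.2] [[-0.883, 0.387, -0.267], [0.371, 0.922, 0.109], [0.289, -0.003, -0.957]] [-15.32   5.05   8.52]
75 [281.4519475  242.45719116]
80 [281.47963381 259.66059063]
85 [281.50223613 277.17054989]
90 [281.5192208  294.64607216]
95 [281.53022443 311.74131209]
```

View pics/m13.png

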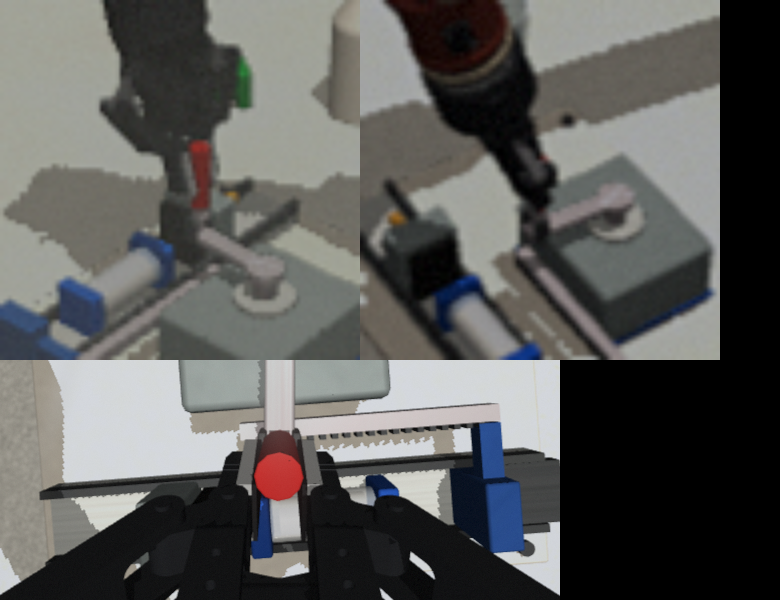

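apply_moves(
  squeeze=30,
  targets=[
    {"tx": 0.0,"ty": 0.0,"tz": 0.0,"wx": 0.0,"wy": 0.0,"wz": 0.0,"grip": 0.4},
    {"tx": 0.0,"ty": 0.0,"tz": 0.0,"wx": 0.0,"wy": 0.0,"wz": 0.0,"grip": 0.4},
    {"tx": 0.0,"ty": 0.0,"tz": 0.0,"wx": 0.0,"wy": -0.07,"wz": 0.0,"grip": 0.4},
    {"tx": 0.0,"ty": 0.0,"tz": 0.0,"wx": 0.0,"wy": -0.07,"wz": 0.0,"grip": 0.4},
    {"tx": 0.0,"ty": 0.0,"tz": 0.0,"wx": 0.0,"wy": -0.07,"wz": 0.0,"grip": 0.4},
    {"tx": 0.0,"ty": 0.0,"tz": 0.0,"wx": 0.0,"wy": -0.06,"wz": 0.0,"grip": 0.4},
    {"tx": 0.0,"ty": 0.0,"tz": 0.0,"wx": 0.0,"wy": 0.0,"wz": 0.0,"grip": 0.4},
    {"tx": 0.0,"ty": 0.0,"tz": 0.0,"wx": 0.0,"wy": 0.0,"wz": 0.0,"grip": 0.4},
  ],
)

```text
t: 10.25
position: [581.1, -74.8, 121.8]
tcp_rot: [[-0.921, 0.39, 0.001], [0.39, 0.921, -0.0], [-0.001, 0.0, -1.0]]
contact_force: [0.4, -0.7, -0.1]
opening: 0.399
```

```bash
python3 v.py 14; python3 - <<'E'
from h import *
d=np.load("pics/wrist14.npz"); pos=d["pos"];R=d["rot"]
ar=np.radians(-22.8);u=np.array([np.cos(ar),np.sin(ar)]);ax=np.array([512,-44.7])
for th in (75,80,85,90,95):
  t=np.radians(th); print(th,proj_wrist(d,pos,R,[*(ax+(70-63*np.cos(t))*u),126+63*np.sin(t)]))
print((pos[:2]-ax)@u)
E
```

```text
10.25 [581.1 -74.8 121.8] [[-0.921, 0.39, 0.001], [0.39, 0.921, -0.0], [-0.001, 0.0, -1.0]] [ 0.45 -0.73 -0.1 ]
10.3 [581.7 -75.3 121.6] [[-0.921, 0.391, 0.001], [0.391, 0.921, -0.0], [-0.001, 0.0, -1.0]] [-0.43 -0.6  -0.03]
10.35 [581.9 -75.5 121.3] [[-0.92, 0.391, 0.001], [0.391, 0.92, -0.0], [-0.001, 0.0, -1.0]] [ 0.58  0.18 -0.31]
75 [281.54333121 276.09983948]
80 [281.57549928 293.14253137]
85 [281.59792995 309.43600665]
90 [281.61042414 324.68386994]
95 [281.6130955  338.63549161]
75.32297553047289
```

View pics/wrist14.png

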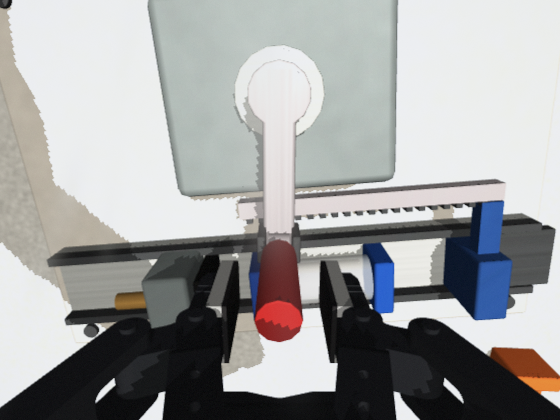

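apply_moves(
  squeeze=40,
  targets=[
    {"tx": 0.4,"ty": 0.0,"tz": 0.0,"wx": 0.0,"wy": 0.0,"wz": 0.0,"grip": 0.3},
    {"tx": 0.0,"ty": 0.0,"tz": 0.0,"wx": 0.0,"wy": 0.0,"wz": 0.0,"grip": 0.2},
    {"tx": 0.0,"ty": 0.0,"tz": 0.0,"wx": 0.0,"wy": 0.0,"wz": 0.0,"grip": 0.0},
    {"tx": 0.0,"ty": 0.0,"tz": 0.0,"wx": 0.0,"wy": 0.0,"wz": 0.0,"grip": 0.0},
    {"tx": 0.0,"ty": 0.0,"tz": 0.0,"wx": 0.0,"wy": 0.0,"wz": 0.0,"grip": 0.0},
  ],
)

```text
t: 10.82
position: [576.8, -73.2, 120.9]
tcp_rot: [[-0.921, 0.39, -0.001], [0.39, 0.921, 0.0], [0.001, -0.0, -1.0]]
contact_force: [0.2, 0.1, -1.2]
opening: 0.176
```

apply_moves(
  squeeze=40,
  targets=[
    {"tx": 0.03,"ty": -0.62,"tz": 0.0,"wx": 0.0,"wy": 0.0,"wz": 0.0,"grip": 0.0},
    {"tx": 0.08,"ty": -0.61,"tz": 0.0,"wx": 0.0,"wy": 0.0,"wz": 0.0,"grip": 0.0},
    {"tx": 0.13,"ty": -0.61,"tz": 0.0,"wx": 0.0,"wy": 0.0,"wz": 0.0,"grip": 0.0},
    {"tx": 0.19,"ty": -0.59,"tz": 0.0,"wx": 0.0,"wy": 0.0,"wz": 0.0,"grip": 0.0},
    {"tx": 0.52,"ty": -1.12,"tz": 0.0,"wx": 0.0,"wy": 0.0,"wz": 0.0,"grip": 0.0},
  ],
)

```text
t: 11.23
position: [558.2, -98.6, 121.1]
tcp_rot: [[-0.922, 0.387, 0.008], [0.387, 0.922, 0.005], [-0.006, 0.007, -1.0]]
contact_force: [5.3, 3.1, -7.5]
opening: 0.175
```

```bash
cat > c.py <<'E'
from bench import ctrl
import numpy as np
s=ctrl.state();ax=np.array([512,-44.7]);p=s["position"][:2]-ax
r=np.hypot(*p);a=np.degrees(np.arctan2(p[1],p[0]));f=s["contact_force"]
er=p/r;et=np.array([er[1],-er[0]])
print("t%.2f r%.1f psi%.1f z%.1f Frad%.2f Ftan(on tool,cw)%.2f Fz%.2f open%.3f"%(s["t"],r,(-22.8-a)%360,s["position"][2],f[:2]@er,f[:2]@et,f[2],s["opening"]),np.round(s["tcp_rot"][:,2],3))
E
python3 c.py; python3 v.py 15
```

```text
t11.23 r71.0 psi26.6 z121.1 Frad1.06 Ftan(on tool,cw)-6.05 Fz-7.54 open0.175 [ 0.008  0.005 -1.   ]
11.2333 [558.2 -98.6 121.1] [[-0.922, 0.387, 0.008], [0.387, 0.922, 0.005], [-0.006, 0.007, -1.0]] [ 5.28  3.13 -7.54]
11.2833 [ 554.2 -102.   120.8] [[-0.921, 0.39, 0.001], [0.39, 0.921, 0.002], [-0.0, 0.002, -1.0]] [-0.61  2.83  1.01]
11.3333 [ 554.1 -101.9  121. ] [[-0.92, 0.391, 0.0], [0.391, 0.92, 0.001], [0.0, 0.001, -1.0]] [ 0.77  1.35 -3.84]
```

View pics/m15.png

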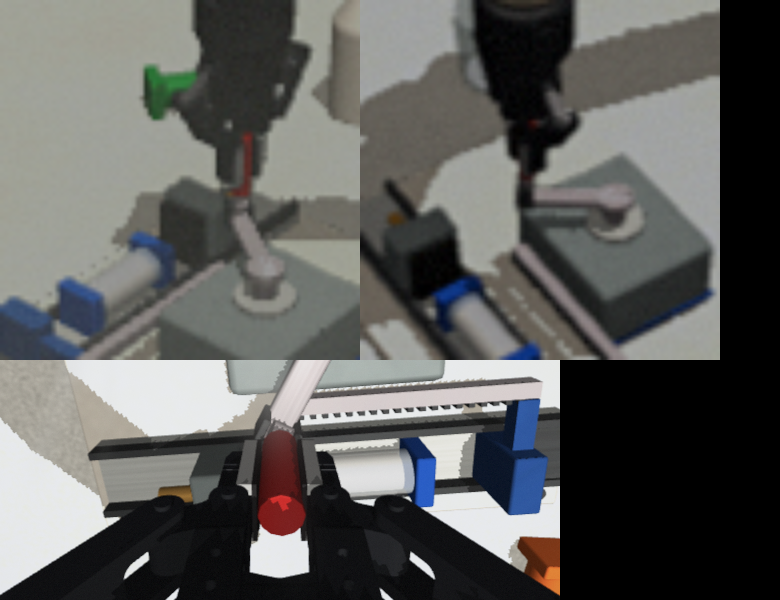

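apply_moves(
  squeeze=40,
  targets=[
    {"tx": 0.71,"ty": -1.01,"tz": 0.0,"wx": 0.0,"wy": 0.0,"wz": 0.0,"grip": 0.0},
    {"tx": 0.88,"ty": -0.88,"tz": 0.0,"wx": 0.0,"wy": 0.0,"wz": 0.0,"grip": 0.0},
    {"tx": 1.01,"ty": -0.71,"tz": 0.0,"wx": 0.0,"wy": 0.0,"wz": 0.0,"grip": 0.0},
    {"tx": 1.12,"ty": -0.52,"tz": 0.0,"wx": 0.0,"wy": 0.0,"wz": 0.0,"grip": 0.0},
    {"tx": 1.2,"ty": -0.32,"tz": 0.0,"wx": 0.0,"wy": 0.0,"wz": 0.0,"grip": 0.0},
    {"tx": 1.23,"ty": -0.11,"tz": 0.0,"wx": 0.0,"wy": 0.0,"wz": 0.0,"grip": 0.0},
    {"tx": 1.23,"ty": 0.11,"tz": 0.0,"wx": 0.0,"wy": 0.0,"wz": 0.0,"grip": 0.0},
    {"tx": 1.2,"ty": 0.32,"tz": 0.0,"wx": 0.0,"wy": 0.0,"wz": 0.0,"grip": 0.0},
  ],
)

```text
t: 12.05
position: [466.1, -98.3, 121.1]
tcp_rot: [[-0.92, 0.391, 0.007], [0.391, 0.92, -0.001], [-0.007, 0.002, -1.0]]
contact_force: [8.5, -0.5, -11.8]
opening: 0.174
```

```bash
python3 c.py; python3 v.py 16; python3 c.py
```

```text
t12.05 r70.6 psi107.8 z121.1 Frad-5.16 Ftan(on tool,cw)-6.83 Fz-11.80 open0.174 [ 0.007 -0.001 -1.   ]
12.05 [466.1 -98.3 121.1] [[-0.92, 0.391, 0.007], [0.391, 0.92, -0.001], [-0.007, 0.002, -1.0]] [  8.55  -0.53 -11.8 ]
12.1 [463.4 -95.9 121. ] [[-0.921, 0.389, 0.003], [0.389, 0.921, 0.001], [-0.002, 0.002, -1.0]] [ 4.24  1.25 -8.3 ]
12.15 [463.6 -96.  121. ] [[-0.921, 0.388, 0.002], [0.388, 0.921, 0.001], [-0.001, 0.002, -1.0]] [ 3.47  3.48 -7.83]
t12.20 r70.6 psi110.5 z121.0 Frad-4.74 Ftan(on tool,cw)1.58 Fz-6.37 open0.175 [ 0.     0.002 -1.   ]
```

View pics/m16.png

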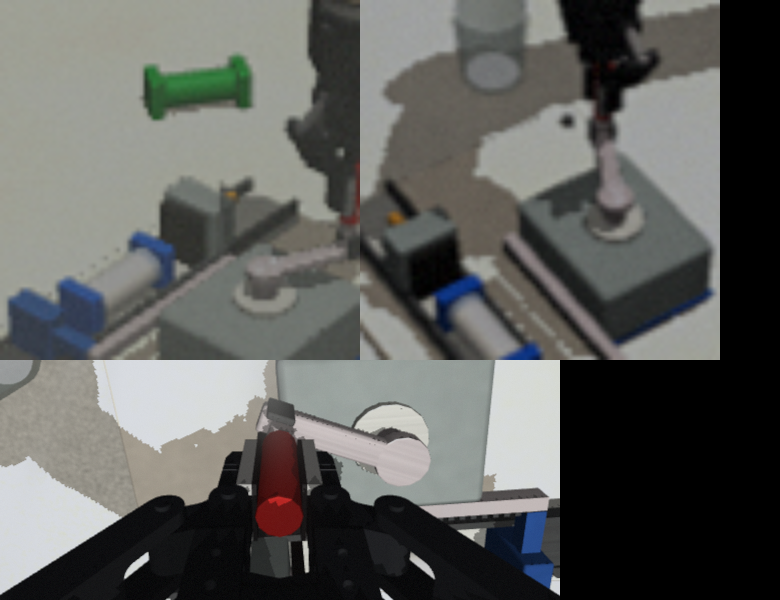

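apply_moves(
  squeeze=40,
  targets=[
    {"tx": 1.12,"ty": 0.52,"tz": 0.0,"wx": 0.0,"wy": 0.0,"wz": 0.0,"grip": 0.0},
    {"tx": 1.01,"ty": 0.71,"tz": 0.0,"wx": 0.0,"wy": 0.0,"wz": 0.0,"grip": 0.0},
    {"tx": 0.86,"ty": 0.88,"tz": 0.0,"wx": 0.0,"wy": 0.0,"wz": 0.0,"grip": 0.0},
    {"tx": 0.69,"ty": 1.01,"tz": 0.0,"wx": 0.0,"wy": 0.0,"wz": 0.0,"grip": 0.0},
    {"tx": 0.5,"ty": 1.12,"tz": 0.0,"wx": 0.0,"wy": 0.0,"wz": 0.0,"grip": 0.0},
    {"tx": 0.3,"ty": 1.2,"tz": 0.0,"wx": 0.0,"wy": 0.0,"wz": 0.0,"grip": 0.0},
    {"tx": 0.1,"ty": 1.23,"tz": 0.0,"wx": 0.0,"wy": 0.0,"wz": 0.0,"grip": 0.0},
  ],
)

```text
t: 12.78
position: [446.2, -22.5, 120.9]
tcp_rot: [[-0.919, 0.393, -0.003], [0.393, 0.919, -0.006], [0.001, -0.007, -1.0]]
contact_force: [0.2, -7.3, -4.3]
opening: 0.174
```

```bash
python3 c.py; python3 v.py 17; python3 c.py
```

```text
t12.78 r69.4 psi175.8 z120.9 Frad-2.48 Ftan(on tool,cw)-6.84 Fz-4.29 open0.174 [-0.003 -0.006 -1.   ]
12.7833 [446.2 -22.5 120.9] [[-0.919, 0.393, -0.003], [0.393, 0.919, -0.006], [0.001, -0.007, -1.0]] [ 0.16 -7.28 -4.29]
12.8333 [447.6 -19.2 121. ] [[-0.921, 0.39, -0.001], [0.39, 0.921, -0.003], [-0.0, -0.003, -1.0]] [ 1.59 -3.87 -9.05]
12.8833 [447.6 -19.2 121. ] [[-0.921, 0.39, -0.001], [0.39, 0.921, -0.002], [-0.0, -0.002, -1.0]] [ 1.8  -1.49 -7.  ]
t12.93 r69.3 psi178.7 z121.0 Frad-2.20 Ftan(on tool,cw)-0.71 Fz-6.82 open0.174 [-0.    -0.001 -1.   ]
```

View pics/m17.png

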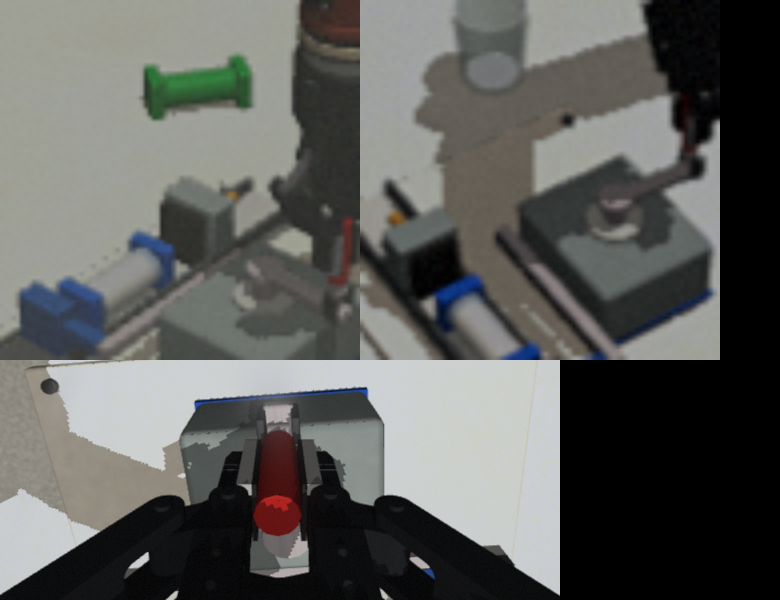

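apply_moves(
  squeeze=40,
  targets=[
    {"tx": -0.11,"ty": 1.23,"tz": 0.0,"wx": 0.0,"wy": 0.0,"wz": 0.0,"grip": 0.0},
    {"tx": -0.32,"ty": 1.2,"tz": 0.0,"wx": 0.0,"wy": 0.0,"wz": 0.0,"grip": 0.0},
    {"tx": -0.52,"ty": 1.12,"tz": 0.0,"wx": 0.0,"wy": 0.0,"wz": 0.0,"grip": 0.0},
    {"tx": -0.71,"ty": 1.01,"tz": 0.0,"wx": 0.0,"wy": 0.0,"wz": 0.0,"grip": 0.0},
    {"tx": -0.88,"ty": 0.88,"tz": 0.0,"wx": 0.0,"wy": 0.0,"wz": 0.0,"grip": 0.0},
  ],
)

```text
t: 13.35
position: [487.2, 19.6, 120.8]
tcp_rot: [[-0.92, 0.392, -0.011], [0.392, 0.92, -0.004], [0.008, -0.008, -1.0]]
contact_force: [-5.2, -1.7, 2.6]
opening: 0.174
```

```bash
python3 c.py; python3 v.py 18; python3 c.py
```

```text
t13.35 r68.9 psi226.1 z120.8 Frad0.29 Ftan(on tool,cw)-5.45 Fz2.56 open0.174 [-0.011 -0.004 -1.   ]
13.35 [487.2  19.6 120.8] [[-0.92, 0.392, -0.011], [0.392, 0.92, -0.004], [0.008, -0.008, -1.0]] [-5.18 -1.69  2.56]
13.4 [490.9  20.9 120.9] [[-0.92, 0.391, -0.005], [0.391, 0.92, -0.002], [0.004, -0.004, -1.0]] [-1.44 -2.5  -3.96]
13.45 [490.8  20.9 120.9] [[-0.92, 0.391, -0.003], [0.391, 0.92, -0.001], [0.003, -0.003, -1.0]] [-0.43 -2.14 -1.81]
t13.50 r68.9 psi229.3 z120.9 Frad-1.46 Ftan(on tool,cw)-1.13 Fz-3.37 open0.173 [-0.002 -0.001 -1.   ]
```

View pics/m18.png

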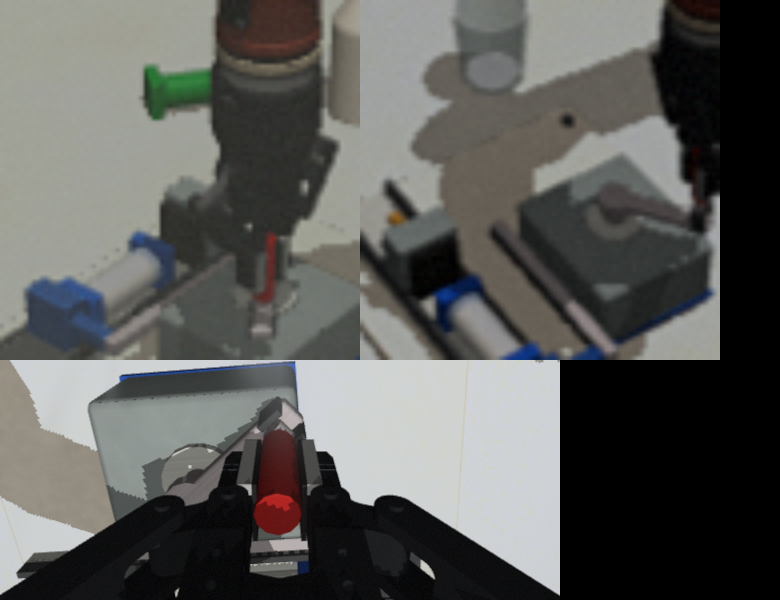

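apply_moves(
  squeeze=40,
  targets=[
    {"tx": -1.01,"ty": 0.71,"tz": 0.0,"wx": 0.0,"wy": 0.0,"wz": 0.0,"grip": 0.0},
    {"tx": -1.12,"ty": 0.52,"tz": 0.0,"wx": 0.0,"wy": 0.0,"wz": 0.0,"grip": 0.0},
    {"tx": -1.2,"ty": 0.32,"tz": 0.0,"wx": 0.0,"wy": 0.0,"wz": 0.0,"grip": 0.0},
    {"tx": -1.23,"ty": 0.11,"tz": 0.0,"wx": 0.0,"wy": 0.0,"wz": 0.0,"grip": 0.0},
  ],
)

```text
t: 13.83
position: [535.9, 20.2, 120.8]
tcp_rot: [[-0.921, 0.389, -0.009], [0.389, 0.921, 0.001], [0.008, -0.003, -1.0]]
contact_force: [-5.9, 1.4, 1.0]
opening: 0.173
```

```bash
python3 c.py; python3 v.py 19; python3 c.py
```

```text
t13.83 r69.2 psi267.4 z120.8 Frad-0.72 Ftan(on tool,cw)-5.97 Fz1.02 open0.173 [-0.009  0.001 -1.   ]
13.8333 [535.9  20.2 120.8] [[-0.921, 0.389, -0.009], [0.389, 0.921, 0.001], [0.008, -0.003, -1.0]] [-5.85  1.39  1.02]
13.8833 [539.5  18.8 120.9] [[-0.92, 0.391, -0.004], [0.391, 0.92, 0.0], [0.004, -0.001, -1.0]] [-1.52  0.2  -2.29]
13.9333 [539.3  18.9 120.9] [[-0.92, 0.391, -0.002], [0.391, 0.92, 0.0], [0.002, -0.001, -1.0]] [-2.08 -1.54 -1.45]
t13.98 r69.2 psi270.4 z121.0 Frad-0.38 Ftan(on tool,cw)-0.74 Fz-3.70 open0.173 [-0.001 -0.    -1.   ]
```

View pics/m19.png

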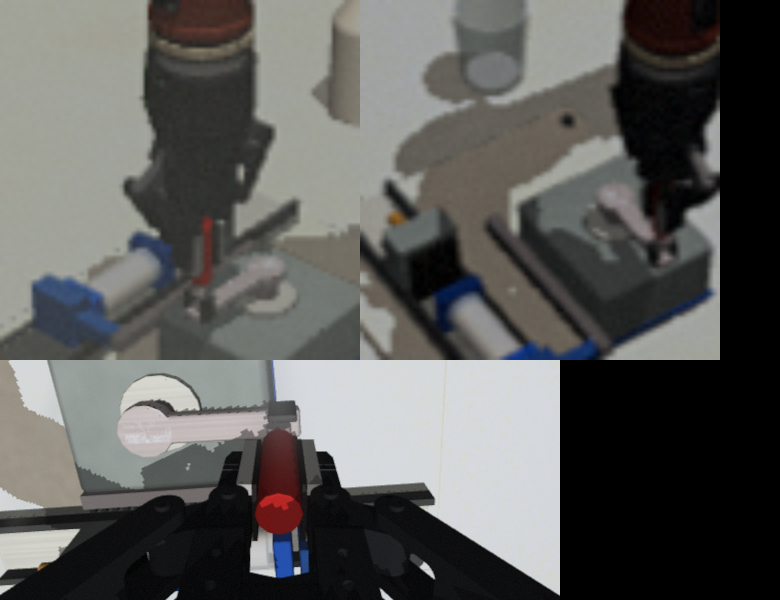

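apply_moves(
  squeeze=40,
  targets=[
    {"tx": -1.23,"ty": -0.11,"tz": 0.0,"wx": 0.0,"wy": 0.0,"wz": 0.0,"grip": 0.0},
    {"tx": -1.2,"ty": -0.32,"tz": 0.0,"wx": 0.0,"wy": 0.0,"wz": 0.0,"grip": 0.0},
    {"tx": -1.12,"ty": -0.52,"tz": 0.0,"wx": 0.0,"wy": 0.0,"wz": 0.0,"grip": 0.0},
    {"tx": -1.01,"ty": -0.71,"tz": 0.0,"wx": 0.0,"wy": 0.0,"wz": 0.0,"grip": 0.0},
  ],
)

```text
t: 14.32
position: [572.8, -10.1, 120.9]
tcp_rot: [[-0.922, 0.387, -0.005], [0.387, 0.922, 0.004], [0.007, 0.002, -1.0]]
contact_force: [-4.2, 4.0, -0.1]
opening: 0.174
```

```bash
python3 c.py; python3 v.py 20; python3 c.py
```

```text
t14.32 r70.0 psi307.5 z120.9 Frad-1.70 Ftan(on tool,cw)-5.59 Fz-0.13 open0.174 [-0.005  0.004 -1.   ]
14.3167 [572.8 -10.1 120.9] [[-0.922, 0.387, -0.005], [0.387, 0.922, 0.004], [0.007, 0.002, -1.0]] [-4.24  4.02 -0.13]
14.3667 [574.8 -13.9 120.9] [[-0.92, 0.391, -0.002], [0.391, 0.92, 0.002], [0.003, 0.001, -1.0]] [-1.38  1.29 -1.87]
14.4167 [574.8 -13.8 120.9] [[-0.92, 0.391, -0.001], [0.391, 0.92, 0.001], [0.002, 0.0, -1.0]] [-1.45  0.69 -2.34]
t14.47 r70.0 psi311.0 z121.0 Frad-0.92 Ftan(on tool,cw)-0.24 Fz-3.41 open0.171 [-0.001  0.    -1.   ]
```

View pics/m20.png

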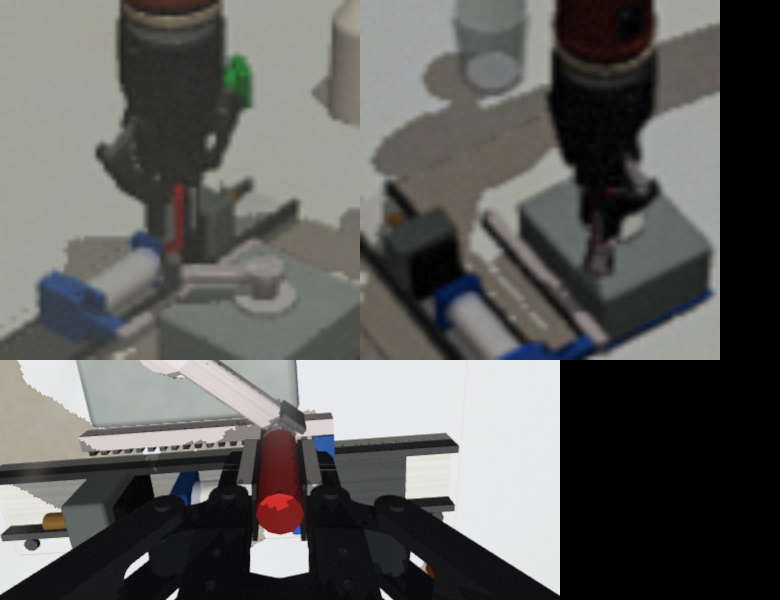

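apply_moves(
  squeeze=40,
  targets=[
    {"tx": -0.88,"ty": -0.88,"tz": 0.0,"wx": 0.0,"wy": 0.0,"wz": 0.0,"grip": 0.0},
    {"tx": -0.71,"ty": -1.01,"tz": 0.0,"wx": 0.0,"wy": 0.0,"wz": 0.0,"grip": 0.0},
    {"tx": -0.52,"ty": -1.12,"tz": 0.0,"wx": 0.0,"wy": 0.0,"wz": 0.0,"grip": 0.0},
    {"tx": -0.32,"ty": -1.2,"tz": 0.0,"wx": 0.0,"wy": 0.0,"wz": 0.0,"grip": 0.0},
    {"tx": -0.11,"ty": -1.23,"tz": 0.0,"wx": 0.0,"wy": 0.0,"wz": 0.0,"grip": 0.0},
  ],
)

```text
t: 14.88
position: [578.5, -69.1, 121.1]
tcp_rot: [[-0.922, 0.387, 0.002], [0.387, 0.922, 0.006], [0.0, 0.007, -1.0]]
contact_force: [1.0, 5.8, -5.6]
opening: 0.176
```

```bash
python3 c.py; python3 v.py 21; python3 c.py
```

```text
t14.88 r70.9 psi357.3 z121.1 Frad-1.01 Ftan(on tool,cw)-5.78 Fz-5.61 open0.176 [ 0.002  0.006 -1.   ]
14.8833 [578.5 -69.1 121.1] [[-0.922, 0.387, 0.002], [0.387, 0.922, 0.006], [0.0, 0.007, -1.0]] [ 1.04  5.77 -5.61]
14.9333 [576.9 -73.4 120.9] [[-0.921, 0.391, -0.0], [0.391, 0.921, 0.002], [0.001, 0.002, -1.0]] [-2.24  3.15 -1.04]
14.9833 [576.8 -73.3 121. ] [[-0.921, 0.391, -0.001], [0.391, 0.921, 0.001], [0.001, 0.001, -1.0]] [-1.42  1.35 -3.77]
t15.03 r70.9 psi1.0 z121.0 Frad-1.51 Ftan(on tool,cw)0.46 Fz-2.72 open0.177 [-0.001  0.    -1.   ]
```

View pics/wrist21.png

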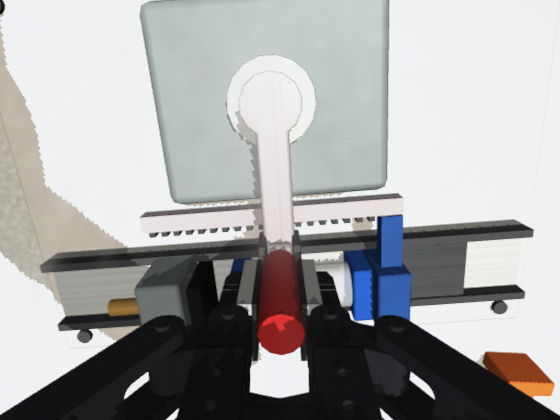

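apply_moves(
  squeeze=40,
  targets=[
    {"tx": 0.11,"ty": -1.23,"tz": 0.0,"wx": 0.0,"wy": 0.0,"wz": 0.0,"grip": 0.0},
    {"tx": 0.32,"ty": -1.2,"tz": 0.0,"wx": 0.0,"wy": 0.0,"wz": 0.0,"grip": 0.0},
    {"tx": 0.52,"ty": -1.12,"tz": 0.0,"wx": 0.0,"wy": 0.0,"wz": 0.0,"grip": 0.0},
  ],
)

```text
t: 15.28
position: [557.6, -99.4, 121.1]
tcp_rot: [[-0.922, 0.387, 0.006], [0.387, 0.922, 0.004], [-0.004, 0.006, -1.0]]
contact_force: [3.6, 5.8, -7.8]
opening: 0.175
```

```bash
python3 c.py
```

```text
t15.28 r71.2 psi27.4 z121.1 Frad-2.16 Ftan(on tool,cw)-6.48 Fz-7.81 open0.175 [ 0.006  0.004 -1.   ]
```

apply_moves(
  squeeze=40,
  targets=[
    {"tx": 0.33,"ty": -0.52,"tz": 0.0,"wx": 0.0,"wy": 0.0,"wz": 0.0,"grip": 0.0},
    {"tx": 0.38,"ty": -0.49,"tz": 0.0,"wx": 0.0,"wy": 0.0,"wz": 0.0,"grip": 0.0},
  ],
)

```text
t: 15.45
position: [546.8, -106.8, 121.1]
tcp_rot: [[-0.922, 0.388, 0.005], [0.388, 0.922, 0.003], [-0.004, 0.005, -1.0]]
contact_force: [5.3, 4.5, -10.0]
opening: 0.176
```

```bash
python3 c.py; python3 v.py 22; python3 c.py
```

```text
t15.45 r71.2 psi38.0 z121.1 Frad-1.30 Ftan(on tool,cw)-6.82 Fz-9.96 open0.176 [ 0.005  0.003 -1.   ]
15.45 [ 546.8 -106.8  121.1] [[-0.922, 0.388, 0.005], [0.388, 0.922, 0.003], [-0.004, 0.005, -1.0]] [ 5.31  4.47 -9.96]
15.5 [ 545.2 -107.8  121. ] [[-0.921, 0.389, 0.003], [0.389, 0.921, 0.002], [-0.002, 0.003, -1.0]] [ 2.14  4.33 -6.45]
15.55 [ 545.2 -107.7  121.1] [[-0.921, 0.389, 0.002], [0.389, 0.921, 0.002], [-0.001, 0.002, -1.0]] [ 2.33  3.72 -6.39]
t15.60 r71.3 psi39.4 z121.0 Frad-2.70 Ftan(on tool,cw)-2.89 Fz-7.34 open0.177 [ 0.001  0.001 -1.   ]
```

View pics/wrist22.png

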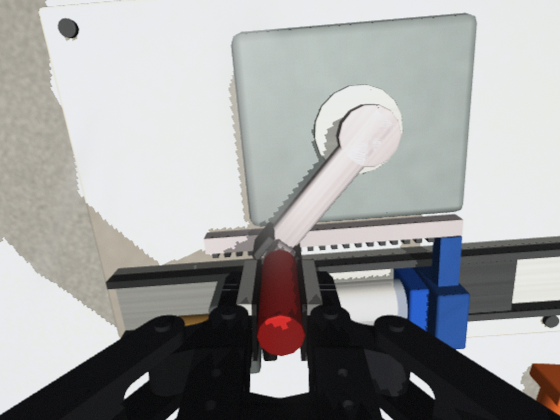

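apply_moves(
  squeeze=40,
  targets=[
    {"tx": 0.42,"ty": -0.46,"tz": 0.0,"wx": 0.0,"wy": 0.0,"wz": 0.0,"grip": 0.0},
    {"tx": 0.46,"ty": -0.42,"tz": 0.0,"wx": 0.0,"wy": 0.0,"wz": 0.0,"grip": 0.0},
  ],
)

```text
t: 15.77
position: [535.6, -111.9, 121.1]
tcp_rot: [[-0.922, 0.388, 0.005], [0.388, 0.922, 0.002], [-0.004, 0.004, -1.0]]
contact_force: [3.8, 4.3, -10.1]
opening: 0.171
```

```bash
python3 c.py
```

```text
t15.77 r71.2 psi47.8 z121.1 Frad-2.83 Ftan(on tool,cw)-4.98 Fz-10.10 open0.171 [ 0.005  0.002 -1.   ]
```

apply_moves(
  squeeze=40,
  targets=[
    {"tx": 0.49,"ty": -0.38,"tz": 0.0,"wx": 0.0,"wy": 0.0,"wz": 0.0,"grip": 0.0},
  ],
)

```text
t: 15.85
position: [529.6, -113.7, 121.1]
tcp_rot: [[-0.922, 0.388, 0.005], [0.388, 0.922, 0.002], [-0.004, 0.004, -1.0]]
contact_force: [5.5, 3.8, -10.6]
opening: 0.174
```

```bash
python3 c.py
```

```text
t15.85 r71.2 psi52.9 z121.1 Frad-2.33 Ftan(on tool,cw)-6.25 Fz-10.60 open0.174 [ 0.005  0.002 -1.   ]
```

apply_moves(
  squeeze=40,
  targets=[
    {"tx": 0.52,"ty": -0.33,"tz": 0.0,"wx": 0.0,"wy": 0.0,"wz": 0.0,"grip": 0.0},
  ],
)

```text
t: 15.93
position: [523.6, -115.0, 121.2]
tcp_rot: [[-0.921, 0.388, 0.006], [0.388, 0.921, 0.001], [-0.005, 0.003, -1.0]]
contact_force: [6.1, 4.6, -10.1]
opening: 0.174
```

```bash
python3 c.py
```

```text
t15.93 r71.3 psi57.8 z121.2 Frad-3.52 Ftan(on tool,cw)-6.77 Fz-10.13 open0.174 [ 0.006  0.001 -1.   ]
```

apply_moves(
  squeeze=40,
  targets=[
    {"tx": 0.55,"ty": -0.29,"tz": 0.0,"wx": 0.0,"wy": 0.0,"wz": 0.0,"grip": 0.0},
  ],
)

```text
t: 16.02
position: [517.6, -115.7, 121.1]
tcp_rot: [[-0.921, 0.388, 0.006], [0.389, 0.921, 0.001], [-0.005, 0.003, -1.0]]
contact_force: [6.1, 4.1, -11.8]
opening: 0.173
```

```bash
python3 c.py
```

```text
t16.02 r71.2 psi62.7 z121.1 Frad-3.63 Ftan(on tool,cw)-6.44 Fz-11.84 open0.173 [ 0.006  0.001 -1.   ]
```

apply_moves(
  squeeze=40,
  targets=[
    {"tx": 0.57,"ty": -0.22,"tz": 0.0,"wx": 0.0,"wy": 0.0,"wz": 0.0,"grip": 0.0},
  ],
)

```text
t: 16.1
position: [511.6, -115.9, 121.1]
tcp_rot: [[-0.921, 0.389, 0.006], [0.389, 0.921, 0.001], [-0.005, 0.003, -1.0]]
contact_force: [6.2, 2.3, -12.9]
opening: 0.172
```

```bash
python3 c.py
```

```text
t16.10 r71.2 psi67.5 z121.1 Frad-2.31 Ftan(on tool,cw)-6.20 Fz-12.93 open0.172 [ 0.006  0.001 -1.   ]
```

apply_moves(
  squeeze=40,
  targets=[
    {"tx": 0.59,"ty": -0.16,"tz": 0.0,"wx": 0.0,"wy": 0.0,"wz": 0.0,"grip": 0.0},
  ],
)

```text
t: 16.18
position: [505.7, -115.5, 121.1]
tcp_rot: [[-0.921, 0.389, 0.006], [0.389, 0.921, 0.0], [-0.006, 0.003, -1.0]]
contact_force: [6.9, 1.9, -12.1]
opening: 0.178
```

```bash
python3 c.py
```

```text
t16.18 r71.1 psi72.3 z121.1 Frad-2.51 Ftan(on tool,cw)-6.72 Fz-12.08 open0.178 [ 0.006  0.    -1.   ]
```

apply_moves(
  squeeze=40,
  targets=[
    {"tx": 0.6,"ty": -0.11,"tz": 0.0,"wx": 0.0,"wy": 0.0,"wz": 0.0,"grip": 0.0},
  ],
)

```text
t: 16.27
position: [499.8, -114.7, 121.2]
tcp_rot: [[-0.921, 0.389, 0.007], [0.389, 0.921, -0.001], [-0.006, 0.002, -1.0]]
contact_force: [6.8, 1.9, -12.6]
opening: 0.174
```

```bash
python3 c.py; python3 v.py 23
```

```text
t16.27 r71.0 psi77.1 z121.2 Frad-2.99 Ftan(on tool,cw)-6.35 Fz-12.56 open0.174 [ 0.007 -0.001 -1.   ]
16.2667 [ 499.8 -114.7  121.2] [[-0.921, 0.389, 0.007], [0.389, 0.921, -0.001], [-0.006, 0.002, -1.0]] [  6.77   1.85 -12.56]
16.3167 [ 498.1 -114.4  121.1] [[-0.921, 0.389, 0.004], [0.389, 0.921, -0.0], [-0.004, 0.001, -1.0]] [  4.51   2.46 -11.42]
16.3667 [ 498.1 -114.4  121.1] [[-0.921, 0.389, 0.003], [0.389, 0.921, -0.0], [-0.003, 0.001, -1.0]] [  4.05   2.63 -10.69]
```

View pics/m23.png

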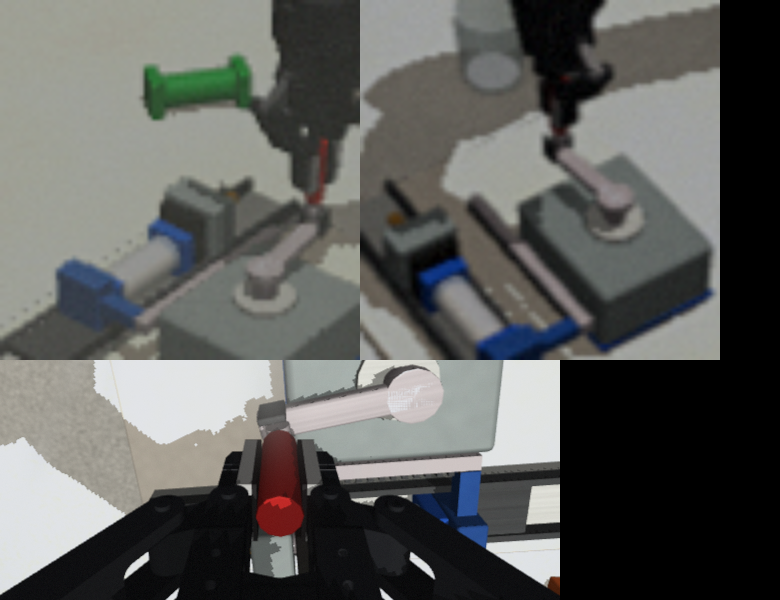

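apply_moves(
  squeeze=40,
  targets=[
    {"tx": 0.61,"ty": -0.07,"tz": 0.0,"wx": 0.0,"wy": 0.0,"wz": 0.0,"grip": 0.0},
  ],
)

```text
t: 16.5
position: [494.3, -113.5, 121.2]
tcp_rot: [[-0.921, 0.39, 0.006], [0.39, 0.921, -0.001], [-0.006, 0.002, -1.0]]
contact_force: [5.9, 1.4, -13.7]
opening: 0.175
```

```bash
python3 c.py
```

```text
t16.50 r71.0 psi81.6 z121.2 Frad-2.80 Ftan(on tool,cw)-5.42 Fz-13.69 open0.175 [ 0.006 -0.001 -1.   ]
```

apply_moves(
  squeeze=40,
  targets=[
    {"tx": 0.62,"ty": -0.02,"tz": 0.0,"wx": 0.0,"wy": 0.0,"wz": 0.0,"grip": 0.0},
  ],
)

```text
t: 16.58
position: [488.0, -111.5, 121.2]
tcp_rot: [[-0.921, 0.39, 0.006], [0.39, 0.921, -0.001], [-0.006, 0.001, -1.0]]
contact_force: [7.2, 0.3, -13.0]
opening: 0.178
```

```bash
python3 c.py
```

```text
t16.58 r70.9 psi86.9 z121.2 Frad-2.67 Ftan(on tool,cw)-6.66 Fz-12.97 open0.178 [ 0.006 -0.001 -1.   ]
```

apply_moves(
  squeeze=40,
  targets=[
    {"tx": 0.62,"ty": 0.03,"tz": 0.0,"wx": 0.0,"wy": 0.0,"wz": 0.0,"grip": 0.0},
  ],
)

```text
t: 16.67
position: [482.3, -109.0, 121.2]
tcp_rot: [[-0.921, 0.39, 0.006], [0.39, 0.921, -0.002], [-0.006, 0.001, -1.0]]
contact_force: [6.8, 1.0, -13.1]
opening: 0.175
```

```bash
python3 c.py
```

```text
t16.67 r70.8 psi92.0 z121.2 Frad-3.74 Ftan(on tool,cw)-5.80 Fz-13.09 open0.175 [ 0.006 -0.002 -1.   ]
```

apply_moves(
  squeeze=40,
  targets=[
    {"tx": 0.61,"ty": 0.08,"tz": 0.0,"wx": 0.0,"wy": 0.0,"wz": 0.0,"grip": 0.0},
  ],
)

```text
t: 16.75
position: [477.0, -106.2, 121.2]
tcp_rot: [[-0.921, 0.39, 0.006], [0.39, 0.921, -0.002], [-0.006, 0.001, -1.0]]
contact_force: [8.3, -0.2, -14.8]
opening: 0.174
```

```bash
python3 c.py
```

```text
t16.75 r70.8 psi96.8 z121.2 Frad-3.90 Ftan(on tool,cw)-7.33 Fz-14.81 open0.174 [ 0.006 -0.002 -1.   ]
```

apply_moves(
  squeeze=40,
  targets=[
    {"tx": 0.6,"ty": 0.12,"tz": 0.0,"wx": 0.0,"wy": 0.0,"wz": 0.0,"grip": 0.0},
  ],
)

```text
t: 16.83
position: [472.3, -103.2, 121.2]
tcp_rot: [[-0.921, 0.391, 0.007], [0.391, 0.921, -0.002], [-0.007, 0.0, -1.0]]
contact_force: [9.2, -0.9, -16.3]
opening: 0.174
```

```bash
python3 c.py
```

```text
t16.83 r70.7 psi101.4 z121.2 Frad-4.43 Ftan(on tool,cw)-8.16 Fz-16.32 open0.174 [ 0.007 -0.002 -1.   ]
```

apply_moves(
  squeeze=40,
  targets=[
    {"tx": 0.59,"ty": 0.18,"tz": 0.0,"wx": 0.0,"wy": 0.0,"wz": 0.0,"grip": 0.0},
  ],
)

```text
t: 16.92
position: [467.9, -99.8, 121.2]
tcp_rot: [[-0.92, 0.391, 0.007], [0.391, 0.92, -0.003], [-0.008, 0.0, -1.0]]
contact_force: [8.2, -2.6, -16.9]
opening: 0.174
```

```bash
python3 c.py
```

```text
t16.92 r70.6 psi105.9 z121.2 Frad-3.05 Ftan(on tool,cw)-8.03 Fz-16.90 open0.174 [ 0.007 -0.003 -1.   ]
```

```bash
python3 v.py 24; python3 c.py
```

```text
16.9167 [467.9 -99.8 121.2] [[-0.92, 0.391, 0.007], [0.391, 0.92, -0.003], [-0.008, 0.0, -1.0]] [  8.18  -2.63 -16.9 ]
16.9667 [466.7 -98.9 121.2] [[-0.921, 0.39, 0.006], [0.39, 0.921, -0.003], [-0.006, -0.0, -1.0]] [  7.3   -2.25 -15.28]
17.0167 [466.8 -98.9 121.2] [[-0.921, 0.39, 0.005], [0.39, 0.921, -0.002], [-0.006, -0.0, -1.0]] [  6.98   0.35 -14.59]
t17.07 r70.6 psi107.0 z121.2 Frad-3.47 Ftan(on tool,cw)-5.75 Fz-14.00 open0.167 [ 0.005 -0.002 -1.   ]
```

View pics/m24.png

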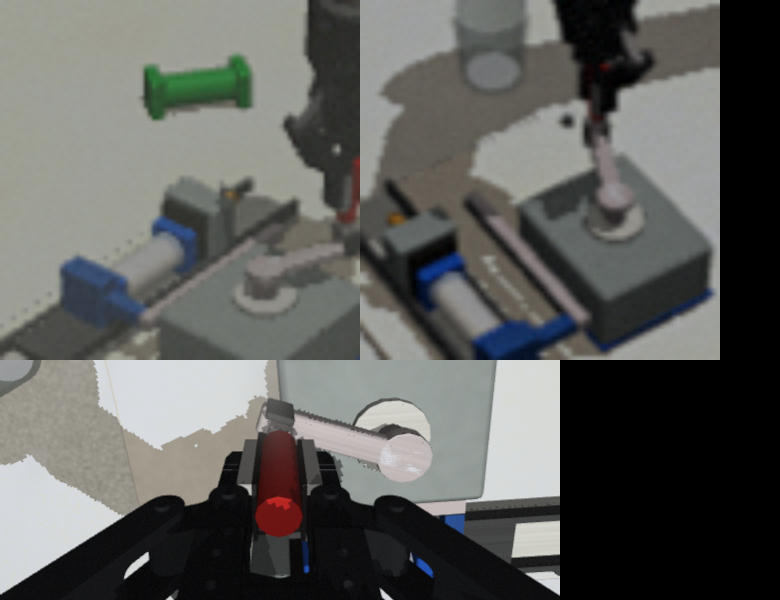

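apply_moves(
  squeeze=40,
  targets=[
    {"tx": 0.29,"ty": 0.11,"tz": 0.0,"wx": 0.0,"wy": 0.0,"wz": 0.0,"grip": 0.0},
    {"tx": 0.29,"ty": 0.12,"tz": 0.0,"wx": 0.0,"wy": 0.0,"wz": 0.0,"grip": 0.0},
  ],
)

```text
t: 17.23
position: [464.0, -96.3, 121.3]
tcp_rot: [[-0.92, 0.392, 0.008], [0.391, 0.92, -0.004], [-0.009, -0.001, -1.0]]
contact_force: [8.5, -3.1, -17.4]
opening: 0.177
```

```bash
python3 c.py
```

```text
t17.23 r70.5 psi110.1 z121.3 Frad-3.53 Ftan(on tool,cw)-8.31 Fz-17.42 open0.177 [ 0.008 -0.004 -1.   ]
```

apply_moves(
  squeeze=40,
  targets=[
    {"tx": 0.11,"ty": 0.05,"tz": 0.0,"wx": 0.0,"wy": 0.0,"wz": 0.0,"grip": 0.0},
  ],
)

```text
t: 17.32
position: [463.0, -95.3, 121.2]
tcp_rot: [[-0.92, 0.391, 0.008], [0.391, 0.92, -0.004], [-0.009, -0.001, -1.0]]
contact_force: [8.7, -3.9, -16.4]
opening: 0.171
```

```bash
python3 c.py
```

```text
t17.32 r70.5 psi111.3 z121.2 Frad-3.28 Ftan(on tool,cw)-8.97 Fz-16.37 open0.171 [ 0.008 -0.004 -1.   ]
```

apply_moves(
  squeeze=40,
  targets=[
    {"tx": 0.15,"ty": 0.07,"tz": 0.0,"wx": 0.0,"wy": 0.0,"wz": 0.0,"grip": 0.0},
    {"tx": 0.0,"ty": 0.0,"tz": 0.0,"wx": 0.0,"wy": 0.0,"wz": 0.0,"grip": 0.0},
  ],
)

```text
t: 17.48
position: [462.0, -94.3, 121.2]
tcp_rot: [[-0.92, 0.392, 0.008], [0.392, 0.92, -0.004], [-0.009, -0.001, -1.0]]
contact_force: [9.3, -2.9, -16.8]
opening: 0.177
```

```bash
for i in 1 2 3; do python3 c.py; python3 snap.py wrist 25 >/dev/null; done; python3 c.py
```

```text
t17.48 r70.5 psi112.4 z121.2 Frad-4.60 Ftan(on tool,cw)-8.59 Fz-16.85 open0.177 [ 0.008 -0.004 -1.   ]
t17.53 r70.5 psi112.4 z121.2 Frad-3.18 Ftan(on tool,cw)-8.29 Fz-16.99 open0.175 [ 0.008 -0.004 -1.   ]
t17.58 r70.5 psi112.4 z121.2 Frad-3.92 Ftan(on tool,cw)-7.85 Fz-16.78 open0.175 [ 0.008 -0.004 -1.   ]
t17.63 r70.5 psi112.4 z121.2 Frad-3.44 Ftan(on tool,cw)-8.90 Fz-16.70 open0.175 [ 0.008 -0.004 -1.   ]
```

apply_moves(
  squeeze=20,
  targets=[
    {"tx": 0.0,"ty": 0.0,"tz": 0.0,"wx": 0.0,"wy": 0.0,"wz": 0.0,"grip": 0.6},
    {"tx": 0.0,"ty": 0.0,"tz": 0.0,"wx": 0.0,"wy": 0.0,"wz": 0.0,"grip": 0.6},
    {"tx": 0.0,"ty": 0.0,"tz": 0.0,"wx": 0.0,"wy": 0.0,"wz": 0.0,"grip": 0.6},
    {"tx": 0.0,"ty": 0.0,"tz": 0.0,"wx": 0.0,"wy": 0.0,"wz": 0.0,"grip": 0.6},
  ],
)

```text
t: 17.97
position: [458.1, -91.2, 121.9]
tcp_rot: [[-0.921, 0.39, 0.001], [0.39, 0.921, -0.001], [-0.001, -0.001, -1.0]]
contact_force: [-0.9, -0.1, -0.3]
opening: 0.595
```

```bash
python3 c.py; python3 v.py 26; python3 c.py; python3 -c "
from bench import ctrl;print(ctrl.state()['qpos'])"
```

```text
t17.97 r71.1 psi116.4 z121.9 Frad0.79 Ftan(on tool,cw)0.51 Fz-0.29 open0.595 [ 0.001 -0.001 -1.   ]
17.9667 [458.1 -91.2 121.9] [[-0.921, 0.39, 0.001], [0.39, 0.921, -0.001], [-0.001, -0.001, -1.0]] [-0.93 -0.13 -0.29]
18.0167 [458.1 -91.  121.8] [[-0.921, 0.39, 0.001], [0.39, 0.921, -0.001], [-0.001, -0.0, -1.0]] [-0.36  0.18  0.33]
18.0667 [458.  -90.9 121.7] [[-0.921, 0.39, 0.0], [0.39, 0.921, -0.001], [-0.001, -0.0, -1.0]] [-0.59 -0.5   1.01]
t18.12 r71.0 psi116.7 z121.6 Frad1.46 Ftan(on tool,cw)-0.11 Fz-0.75 open0.602 [ 0. -0. -1.]
[ 21.25584581  26.74682182 -17.94516628 116.29246891  12.82803102
  38.77474324  62.11256662]
```

View pics/m26.png

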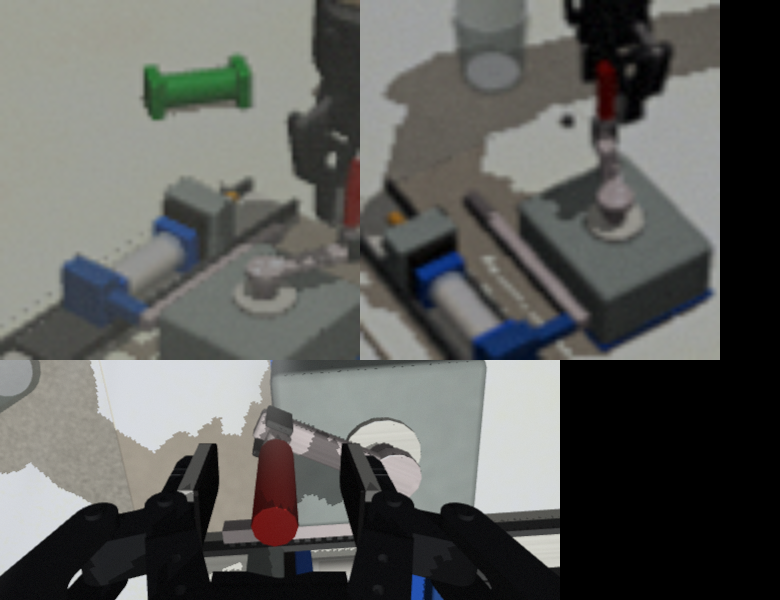

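```bash
python3 - <<'E'
from h import *
d=np.load("pics/wrist26.npz"); pos=d["pos"];R=d["rot"]
for ax in ((512,-44.7),(512.8,-45)):
 for psi in (110,112.4,114):
  ar=np.radians(-22.8-psi);u=np.array([np.cos(ar),np.sin(ar)])
  h=np.array(ax)+70*u
  print(ax,psi,np.round(h,1),proj_wrist(d,pos,R,[*h,189]),proj_wrist(d,pos,R,[*h,126]),proj_wrist(d,pos,R,[*ax,114]))
im=d["image"];cv2.imwrite("pics/w26c.png",cv2.resize(im[210:400,200:440],None,fx=3,fy=3))
E
```

```text
(512, -44.7) 110 [464.4 -96.1] [272.40741605 358.0500973 ] [274.68898831 270.53026889] [395.96728488 299.71440191]
(512, -44.7) 112.4 [462.3 -94. ] [275.5402821  351.18541974] [276.80499653 265.52044315] [395.96728488 299.71440191]
(512, -44.7) 114 [461.  -92.6] [277.84438826 346.6225922 ] [278.35517045 262.20258614] [395.96728488 299.71440191]
(512.8, -45) 110 [465.2 -96.4] [272.52876454 360.17352752] [274.76758963 272.08415219] [395.88439334 301.08907798]
(512.8, -45) 112.4 [463.1 -94.3] [275.65589326 353.33746771] [276.88097632 267.0883926 ] [395.88439334 301.08907798]
(512.8, -45) 114 [461.8 -92.9] [277.95567182 348.79376946] [278.42918942 263.77988685] [395.88439334 301.08907798]
```

View pics/w26c.png

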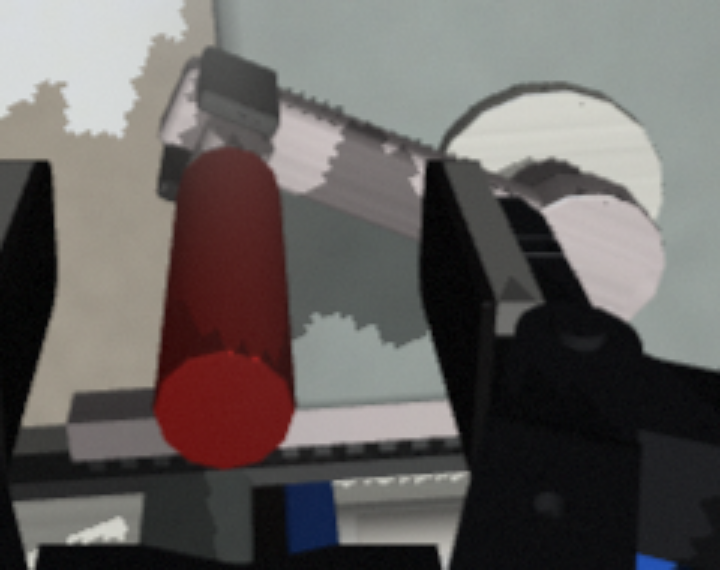

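apply_moves(
  squeeze=20,
  targets=[
    {"tx": -0.5,"ty": -0.12,"tz": -1.5,"wx": 0.0,"wy": 0.0,"wz": 0.0,"grip": 0.6},
    {"tx": 0.0,"ty": 0.0,"tz": 0.0,"wx": 0.0,"wy": 0.0,"wz": -0.118,"grip": 0.6},
    {"tx": 0.0,"ty": 0.0,"tz": 0.0,"wx": 0.0,"wy": 0.0,"wz": -0.118,"grip": 0.6},
    {"tx": 0.0,"ty": 0.0,"tz": 0.0,"wx": 0.0,"wy": 0.0,"wz": -0.118,"grip": 0.6},
    {"tx": 0.0,"ty": 0.0,"tz": 0.0,"wx": 0.0,"wy": 0.0,"wz": -0.118,"grip": 0.6},
    {"tx": 0.0,"ty": 0.0,"tz": 0.0,"wx": 0.0,"wy": 0.0,"wz": -0.118,"grip": 0.6},
  ],
)

```text
t: 18.62
position: [462.1, -93.9, 136.4]
tcp_rot: [[-0.981, -0.194, 0.0], [-0.194, 0.981, -0.0], [0.0, -0.0, -1.0]]
contact_force: [-0.7, -0.6, -0.3]
opening: 0.597
```

apply_moves(
  squeeze=20,
  targets=[
    {"tx": 0.0,"ty": 0.0,"tz": 0.0,"wx": 0.0,"wy": 0.0,"wz": -0.118,"grip": 0.6},
    {"tx": 0.0,"ty": 0.0,"tz": 0.0,"wx": 0.0,"wy": 0.0,"wz": -0.118,"grip": 0.6},
    {"tx": 0.0,"ty": 0.0,"tz": 0.0,"wx": 0.0,"wy": 0.0,"wz": -0.118,"grip": 0.6},
    {"tx": 0.0,"ty": 0.0,"tz": 0.0,"wx": 0.0,"wy": 0.0,"wz": -0.118,"grip": 0.6},
    {"tx": 0.0,"ty": 0.0,"tz": 0.0,"wx": 0.0,"wy": 0.0,"wz": -0.118,"grip": 0.6},
    {"tx": 0.0,"ty": 0.0,"tz": 0.0,"wx": 0.0,"wy": 0.0,"wz": 0.0,"grip": 0.6},
    {"tx": 0.0,"ty": 0.0,"tz": 0.0,"wx": 0.0,"wy": 0.0,"wz": 0.0,"grip": 0.6},
  ],
)

```text
t: 19.2
position: [462.0, -94.0, 136.2]
tcp_rot: [[-0.714, -0.701, -0.0], [-0.701, 0.714, 0.0], [0.0, 0.0, -1.0]]
contact_force: [0.4, -0.0, 0.3]
opening: 0.6
```

```bash
python3 c.py; python3 v.py 27
```

```text
t19.20 r70.2 psi112.6 z136.2 Frad-0.24 Ftan(on tool,cw)-0.30 Fz0.27 open0.600 [-0.  0. -1.]
19.2 [462.  -94.  136.2] [[-0.714, -0.701, -0.0], [-0.701, 0.714, 0.0], [0.0, 0.0, -1.0]] [ 0.38 -0.04  0.27]
19.25 [462.1 -94.  136.2] [[-0.714, -0.701, -0.0], [-0.701, 0.714, -0.0], [0.0, 0.0, -1.0]] [-0.24  0.69  0.49]
19.3 [462.1 -93.9 136.3] [[-0.713, -0.701, -0.0], [-0.701, 0.713, -0.0], [0.0, -0.0, -1.0]] [ 0.18  0.38 -0.56]
```

View pics/wrist27.png

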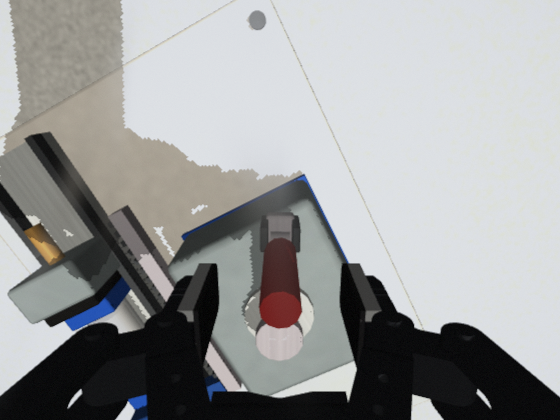

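View pics/m27.png

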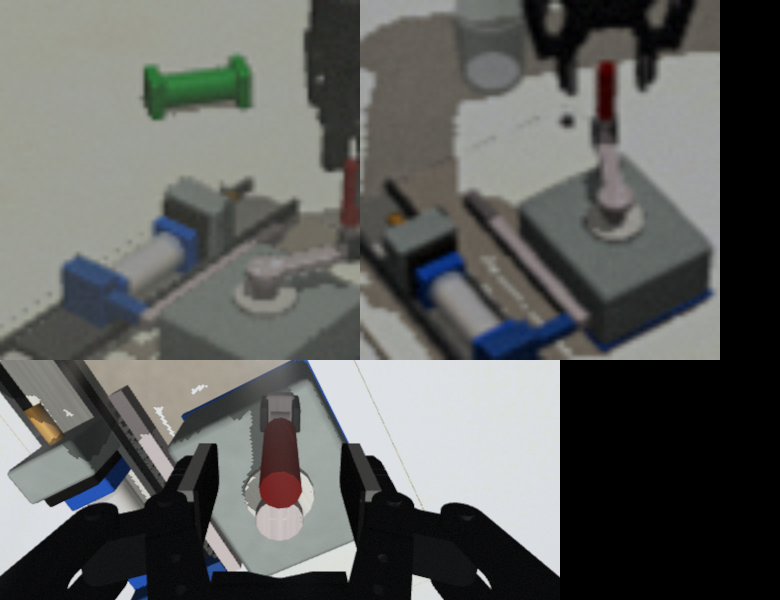

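apply_moves(
  squeeze=20,
  targets=[
    {"tx": 0.0,"ty": 0.0,"tz": 0.0,"wx": 0.0,"wy": 0.0,"wz": 0.0,"grip": 0.3},
    {"tx": 0.0,"ty": 0.0,"tz": 0.0,"wx": 0.0,"wy": 0.0,"wz": 0.0,"grip": 0.2},
    {"tx": 0.0,"ty": 0.0,"tz": 0.0,"wx": 0.0,"wy": 0.0,"wz": 0.0,"grip": 0.1},
    {"tx": 0.0,"ty": 0.0,"tz": 0.0,"wx": 0.0,"wy": 0.0,"wz": 0.0,"grip": 0.0},
    {"tx": 0.0,"ty": 0.0,"tz": 0.0,"wx": 0.0,"wy": 0.0,"wz": 0.0,"grip": 0.0},
  ],
)

```text
t: 19.77
position: [462.1, -93.6, 136.3]
tcp_rot: [[-0.711, -0.703, -0.0], [-0.703, 0.711, 0.0], [0.0, 0.0, -1.0]]
contact_force: [-0.8, -1.1, 1.7]
opening: 0.179
```

```bash
python3 c.py
```

```text
t19.77 r69.9 psi112.8 z136.3 Frad1.36 Ftan(on tool,cw)-0.22 Fz1.68 open0.179 [-0.  0. -1.]
```

apply_moves(
  squeeze=20,
  targets=[
    {"tx": -0.39,"ty": 0.0,"tz": 0.02,"wx": 0.0,"wy": 0.0,"wz": 0.0,"grip": 0.0},
    {"tx": -0.39,"ty": 0.0,"tz": 0.05,"wx": 0.0,"wy": 0.0,"wz": 0.0,"grip": 0.0},
    {"tx": -0.38,"ty": 0.0,"tz": 0.08,"wx": 0.0,"wy": 0.0,"wz": 0.0,"grip": 0.0},
    {"tx": -0.38,"ty": 0.0,"tz": 0.12,"wx": 0.0,"wy": 0.0,"wz": 0.0,"grip": 0.0},
  ],
)

```text
t: 20.1
position: [471.7, -84.2, 133.6]
tcp_rot: [[-0.712, -0.702, -0.004], [-0.702, 0.712, -0.003], [0.004, 0.001, -1.0]]
contact_force: [-3.6, -2.2, 6.1]
opening: 0.173
```

```bash
python3 c.py; python3 v.py 28; python3 c.py
```

```text
t20.10 r56.4 psi112.8 z133.6 Frad4.16 Ftan(on tool,cw)0.94 Fz6.13 open0.173 [-0.004 -0.003 -1.   ]
20.1 [471.7 -84.2 133.6] [[-0.712, -0.702, -0.004], [-0.702, 0.712, -0.003], [0.004, 0.001, -1.0]] [-3.63 -2.24  6.13]
20.15 [472.3 -83.5 133.4] [[-0.711, -0.703, -0.003], [-0.703, 0.711, -0.002], [0.003, 0.001, -1.0]] [-0.87 -1.79  3.68]
20.2 [472.4 -83.5 133.4] [[-0.711, -0.703, -0.002], [-0.703, 0.711, -0.001], [0.003, 0.001, -1.0]] [-2.63 -1.36  3.92]
t20.25 r55.5 psi112.8 z133.4 Frad2.59 Ftan(on tool,cw)1.24 Fz4.52 open0.178 [-0.002 -0.001 -1.   ]
```

View pics/m28.png

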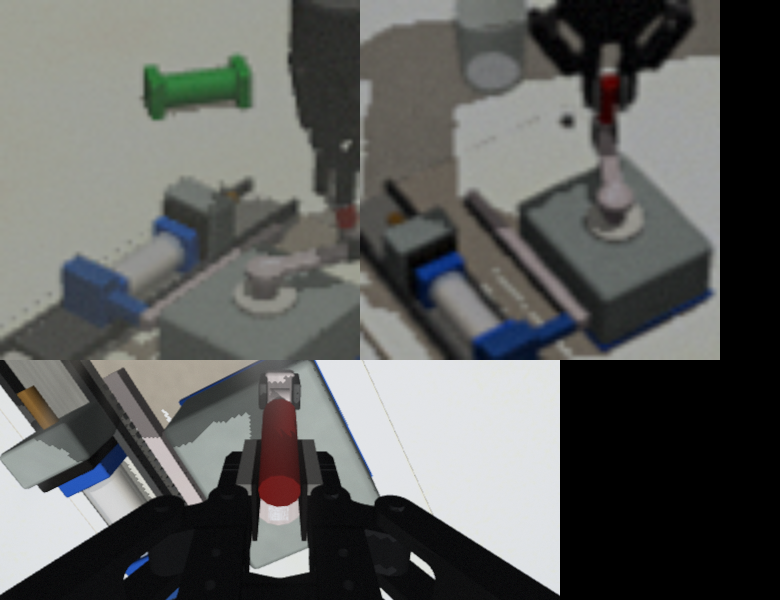

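apply_moves(
  squeeze=20,
  targets=[
    {"tx": -0.36,"ty": 0.0,"tz": 0.15,"wx": 0.0,"wy": 0.0,"wz": 0.0,"grip": 0.0},
    {"tx": -0.35,"ty": 0.0,"tz": 0.18,"wx": 0.0,"wy": 0.0,"wz": 0.0,"grip": 0.0},
    {"tx": -0.33,"ty": 0.0,"tz": 0.21,"wx": 0.0,"wy": 0.0,"wz": 0.0,"grip": 0.0},
    {"tx": -0.31,"ty": 0.0,"tz": 0.24,"wx": 0.0,"wy": 0.0,"wz": 0.0,"grip": 0.0},
    {"tx": -0.29,"ty": 0.0,"tz": 0.26,"wx": 0.0,"wy": 0.0,"wz": 0.0,"grip": 0.0},
    {"tx": -0.26,"ty": 0.0,"tz": 0.29,"wx": 0.0,"wy": 0.0,"wz": 0.0,"grip": 0.0},
  ],
)

```text
t: 20.75
position: [488.0, -68.5, 121.0]
tcp_rot: [[-0.711, -0.703, 0.003], [-0.703, 0.711, 0.001], [-0.003, -0.001, -1.0]]
contact_force: [-0.9, 2.0, 6.8]
opening: 0.179
```

```bash
python3 c.py; python3 v.py 29; python3 c.py
```

```text
t20.75 r33.8 psi112.5 z121.0 Frad-0.75 Ftan(on tool,cw)2.09 Fz6.83 open0.179 [ 0.003  0.001 -1.   ]
20.75 [488.  -68.5 121. ] [[-0.711, -0.703, 0.003], [-0.703, 0.711, 0.001], [-0.003, -0.001, -1.0]] [-0.94  2.01  6.83]
20.8 [488.3 -68.1 120.6] [[-0.711, -0.703, 0.003], [-0.703, 0.711, 0.002], [-0.004, -0.001, -1.0]] [0.71 1.13 3.63]
20.85 [488.2 -68.2 120.7] [[-0.711, -0.703, 0.003], [-0.703, 0.711, 0.002], [-0.004, -0.001, -1.0]] [-0.92  1.36  3.76]
t20.90 r33.6 psi112.5 z120.8 Frad-2.36 Ftan(on tool,cw)0.27 Fz4.69 open0.179 [ 0.003  0.002 -1.   ]
```

View pics/m29.png

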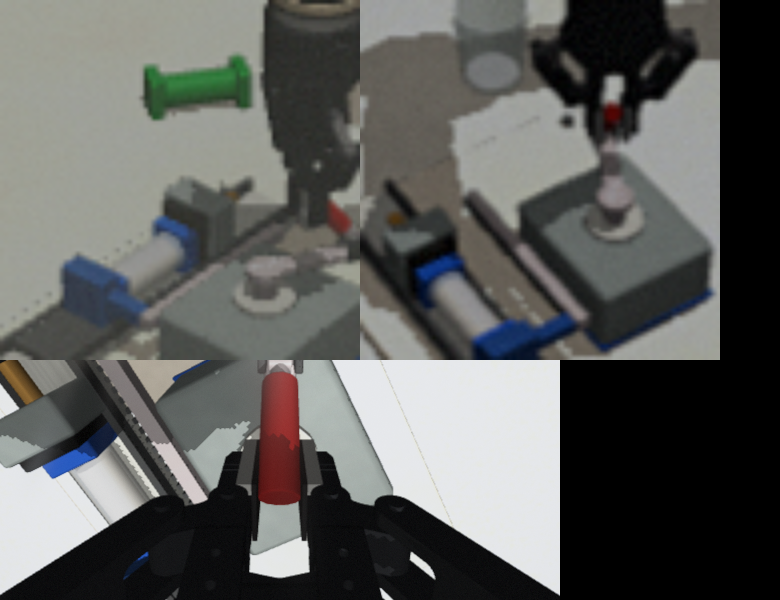

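apply_moves(
  squeeze=20,
  targets=[
    {"tx": -0.24,"ty": 0.0,"tz": 0.31,"wx": 0.0,"wy": 0.0,"wz": 0.0,"grip": 0.0},
    {"tx": -0.21,"ty": 0.0,"tz": 0.33,"wx": 0.0,"wy": 0.0,"wz": 0.0,"grip": 0.0},
    {"tx": -0.18,"ty": 0.0,"tz": 0.35,"wx": 0.0,"wy": 0.0,"wz": 0.0,"grip": 0.0},
    {"tx": -0.15,"ty": 0.0,"tz": 0.36,"wx": 0.0,"wy": 0.0,"wz": 0.0,"grip": 0.0},
    {"tx": -0.12,"ty": 0.0,"tz": 0.38,"wx": 0.0,"wy": 0.0,"wz": 0.0,"grip": 0.0},
    {"tx": -0.08,"ty": 0.0,"tz": 0.38,"wx": 0.0,"wy": 0.0,"wz": 0.0,"grip": 0.0},
  ],
)

```text
t: 21.4
position: [497.2, -59.7, 100.6]
tcp_rot: [[-0.71, -0.704, 0.008], [-0.704, 0.71, 0.004], [-0.009, -0.003, -1.0]]
contact_force: [2.9, 4.6, 6.7]
opening: 0.175
```

```bash
python3 c.py; python3 v.py 30; python3 c.py
```

```text
t21.40 r21.0 psi111.7 z100.6 Frad-5.29 Ftan(on tool,cw)1.19 Fz6.66 open0.175 [ 0.008  0.004 -1.   ]
21.4 [497.2 -59.7 100.6] [[-0.71, -0.704, 0.008], [-0.704, 0.71, 0.004], [-0.009, -0.003, -1.0]] [2.86 4.61 6.66]
21.45 [497.3 -59.5 100. ] [[-0.71, -0.704, 0.008], [-0.704, 0.71, 0.005], [-0.009, -0.002, -1.0]] [2.62 4.74 4.28]
21.5 [497.2 -59.6 100.2] [[-0.71, -0.704, 0.008], [-0.704, 0.71, 0.005], [-0.009, -0.002, -1.0]] [2.05 4.87 3.52]
t21.55 r21.0 psi111.9 z100.3 Frad-5.12 Ftan(on tool,cw)0.55 Fz5.00 open0.179 [ 0.008  0.005 -1.   ]
```

View pics/m30.png

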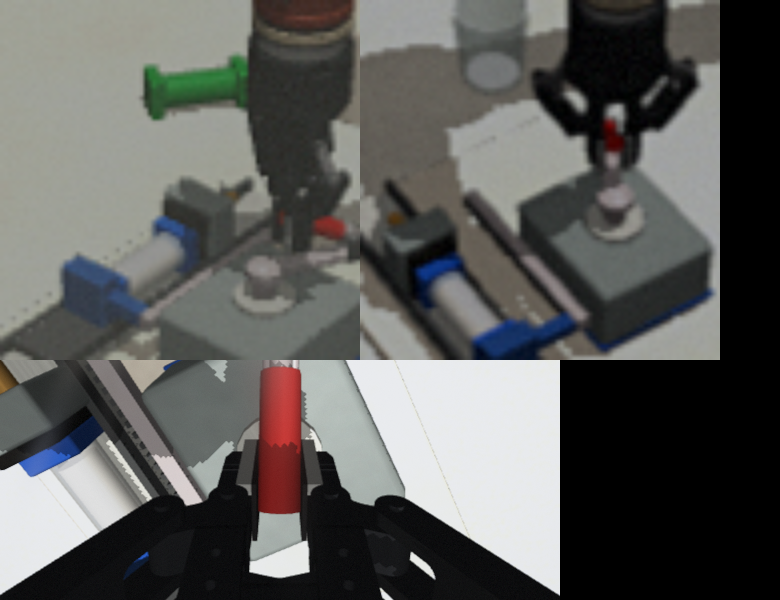

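apply_moves(
  squeeze=20,
  targets=[
    {"tx": -0.15,"ty": 0.0,"tz": 0.38,"wx": 0.0,"wy": 0.0,"wz": 0.0,"grip": 0.0},
    {"tx": -0.1,"ty": 0.0,"tz": 0.38,"wx": 0.0,"wy": 0.0,"wz": 0.0,"grip": 0.0},
    {"tx": 0.0,"ty": 0.0,"tz": 0.3,"wx": 0.0,"wy": 0.0,"wz": 0.0,"grip": 0.0},
  ],
)

```text
t: 21.8
position: [499.1, -57.9, 89.8]
tcp_rot: [[-0.71, -0.704, 0.008], [-0.704, 0.71, 0.005], [-0.009, -0.002, -1.0]]
contact_force: [2.2, 5.4, 5.7]
opening: 0.177
```

```bash
python3 c.py; python3 v.py 31; python3 c.py
```

```text
t21.80 r18.5 psi111.7 z89.8 Frad-5.41 Ftan(on tool,cw)2.17 Fz5.66 open0.177 [ 0.008  0.005 -1.   ]
21.8 [499.1 -57.9  89.8] [[-0.71, -0.704, 0.008], [-0.704, 0.71, 0.005], [-0.009, -0.002, -1.0]] [2.24 5.38 5.66]
21.85 [499.  -57.8  89.4] [[-0.71, -0.704, 0.008], [-0.704, 0.71, 0.005], [-0.009, -0.002, -1.0]] [2.64 4.8  3.42]
21.9 [499.  -57.8  89.5] [[-0.71, -0.704, 0.008], [-0.704, 0.71, 0.005], [-0.009, -0.002, -1.0]] [2.46 4.07 2.86]
t21.95 r18.5 psi111.9 z89.6 Frad-5.77 Ftan(on tool,cw)0.72 Fz3.45 open0.182 [ 0.008  0.005 -1.   ]
```

View pics/m31.png

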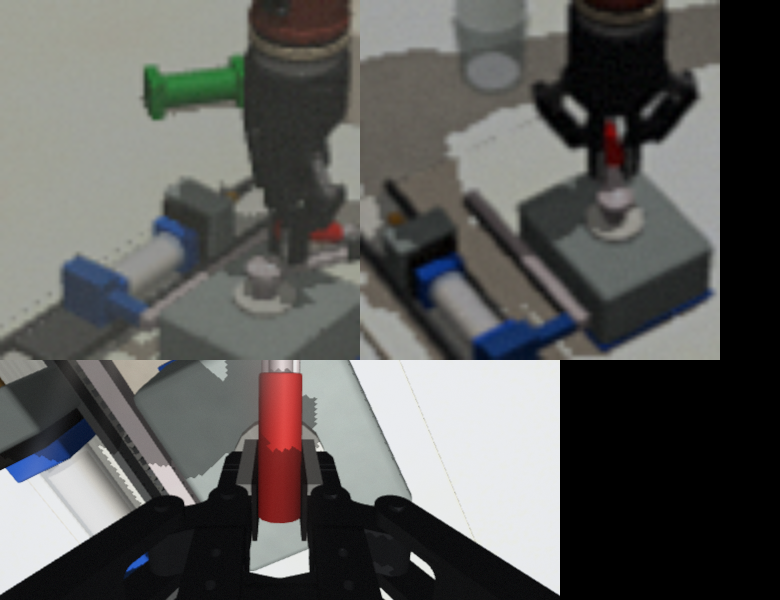

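apply_moves(
  squeeze=20,
  targets=[
    {"tx": 0.0,"ty": 0.0,"tz": 0.2,"wx": 0.0,"wy": 0.0,"wz": 0.0,"grip": 0.0},
    {"tx": 0.0,"ty": 0.0,"tz": 0.2,"wx": 0.0,"wy": 0.0,"wz": 0.0,"grip": 0.0},
  ],
)

```text
t: 22.12
position: [499.3, -57.7, 86.0]
tcp_rot: [[-0.71, -0.704, 0.009], [-0.704, 0.71, 0.005], [-0.01, -0.003, -1.0]]
contact_force: [0.5, 4.8, 15.2]
opening: 0.179
```

```bash
python3 c.py
```

```text
t22.12 r18.2 psi111.5 z86.0 Frad-3.84 Ftan(on tool,cw)2.99 Fz15.24 open0.179 [ 0.009  0.005 -1.   ]
```

apply_moves(
  squeeze=20,
  targets=[
    {"tx": 0.0,"ty": 0.0,"tz": 0.2,"wx": 0.0,"wy": 0.0,"wz": 0.0,"grip": 0.0},
    {"tx": 0.0,"ty": 0.0,"tz": 0.2,"wx": 0.0,"wy": 0.0,"wz": 0.0,"grip": 0.0},
  ],
)

```text
t: 22.28
position: [499.4, -57.8, 85.1]
tcp_rot: [[-0.71, -0.704, 0.009], [-0.704, 0.71, 0.002], [-0.008, -0.005, -1.0]]
contact_force: [-8.0, 3.3, 44.6]
opening: 0.177
```

```bash
python3 c.py; python3 v.py 32; python3 - <<'E'
from h import *
d=np.load("pics/wrist32.npz"); pos=d["pos"];R=d["rot"]
ax=np.array((512.4,-44.9)); ar=np.radians(-22.8-112.4);u=np.array([np.cos(ar),np.sin(ar)])
for th in (0,5,10,15):
  t=np.radians(th)
  for L,o in ((63,8),(11,8),(63,-8)):
    print(th,L,o,proj_wrist(d,pos,R,[*(ax+(70-L*np.cos(t)+o*np.sin(t))*u),126+L*np.sin(t)+o*np.cos(t)]))
E
```

```text
t22.28 r18.1 psi111.1 z85.1 Frad3.22 Ftan(on tool,cw)8.04 Fz44.59 open0.177 [ 0.009  0.002 -1.   ]
22.2833 [499.4 -57.8  85.1] [[-0.71, -0.704, 0.009], [-0.704, 0.71, 0.002], [-0.008, -0.005, -1.0]] [-8.03  3.26 44.59]
22.3333 [499.4 -57.8  85.2] [[-0.71, -0.704, 0.009], [-0.704, 0.71, 0.002], [-0.008, -0.005, -1.0]] [-4.85  3.56 29.61]
22.3833 [499.4 -57.8  85.2] [[-0.71, -0.704, 0.01], [-0.704, 0.71, 0.002], [-0.008, -0.005, -1.0]] [-5.07  3.74 30.53]
0 63 8 [277.41914125 333.23615247]
0 11 8 [276.98534411 203.55346155]
0 63 -8 [277.78320411 309.48384139]
5 63 8 [277.2688836  340.41188135]
5 11 8 [276.94869376 202.27735669]
5 63 -8 [277.6687314  318.10400599]
10 63 8 [277.1049736  346.87666711]
10 11 8 [276.91285275 200.6954289 ]
10 63 -8 [277.54254195 326.31187769]
15 63 8 [276.92683865 352.48867008]
15 11 8 [276.87815738 198.81363479]
15 63 -8 [277.40395337 334.02098529]
```

View pics/wrist32.png

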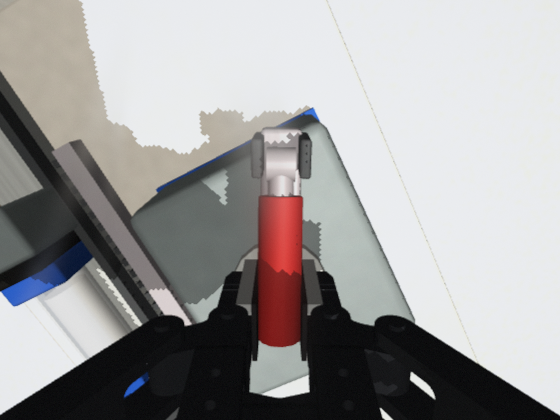

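apply_moves(
  squeeze=20,
  targets=[
    {"tx": 0.0,"ty": 0.0,"tz": -0.4,"wx": 0.0,"wy": 0.0,"wz": 0.0,"grip": 0.0},
    {"tx": 0.0,"ty": 0.0,"tz": 0.0,"wx": 0.0,"wy": 0.0,"wz": 0.0,"grip": 0.4},
    {"tx": 0.0,"ty": 0.0,"tz": 0.0,"wx": 0.0,"wy": 0.0,"wz": 0.0,"grip": 0.5},
    {"tx": 0.0,"ty": 0.0,"tz": 0.0,"wx": 0.0,"wy": 0.0,"wz": 0.0,"grip": 0.5},
    {"tx": 0.0,"ty": 0.0,"tz": 0.0,"wx": 0.0,"wy": 0.0,"wz": 0.0,"grip": 0.5},
  ],
)

```text
t: 22.85
position: [494.4, -61.8, 83.5]
tcp_rot: [[-0.712, -0.702, -0.002], [-0.702, 0.712, -0.0], [0.002, 0.001, -1.0]]
contact_force: [-0.8, -0.4, -0.1]
opening: 0.498
```

apply_moves(
  targets=[
    {"tx": 0.0,"ty": 0.0,"tz": -2.0,"wx": 0.0,"wy": 0.0,"wz": 0.0,"grip": 0.5},
    {"tx": 0.0,"ty": 0.0,"tz": -2.0,"wx": 0.0,"wy": 0.0,"wz": 0.0,"grip": 0.5},
    {"tx": 0.0,"ty": 0.0,"tz": -2.0,"wx": 0.0,"wy": 0.0,"wz": 0.0,"grip": 0.5},
    {"tx": 0.0,"ty": 0.0,"tz": 0.0,"wx": 0.0,"wy": 0.0,"wz": 0.0,"grip": 0.5},
  ],
)

```text
t: 23.18
position: [497.5, -61.1, 147.1]
tcp_rot: [[-0.712, -0.702, 0.006], [-0.702, 0.712, -0.0], [-0.004, -0.004, -1.0]]
contact_force: [0.4, 0.6, 0.3]
opening: 0.503
```

```bash
python3 c.py; python3 v.py 33; python3 - <<'E'
from h import *
d=np.load("pics/wrist33.npz"); pos=d["pos"];R=d["rot"]
ax=np.array((512.4,-44.9)); ar=np.radians(-22.8-112.4);u=np.array([np.cos(ar),np.sin(ar)])
for th in (0,5,10,15):
  t=np.radians(th)
  for L,o in ((63,8),(11,8),(63,-8)):
    print(th,L,o,proj_wrist(d,pos,R,[*(ax+(70-L*np.cos(t)+o*np.sin(t))*u),126+L*np.sin(t)+o*np.cos(t)]))
E
```

```text
t23.18 r21.9 psi108.8 z147.1 Frad-0.71 Ftan(on tool,cw)0.06 Fz0.34 open0.503 [ 0.006 -0.    -1.   ]
23.1833 [497.5 -61.1 147.1] [[-0.712, -0.702, 0.006], [-0.702, 0.712, -0.0], [-0.004, -0.004, -1.0]] [0.43 0.57 0.34]
23.2333 [496.4 -61.3 145.5] [[-0.712, -0.702, 0.003], [-0.702, 0.712, -0.0], [-0.002, -0.002, -1.0]] [ 0.06  0.7  -0.07]
23.2833 [495.2 -61.6 144.3] [[-0.712, -0.702, -0.0], [-0.702, 0.712, -0.0], [0.0, -0.0, -1.0]] [-0.25  0.11 -0.72]
0 63 8 [280.34312376 267.48132162]
0 11 8 [280.09600075 173.84552398]
0 63 -8 [280.38123558 254.99363829]
5 63 8 [280.3245285  270.59289217]
5 11 8 [280.0883952  172.79692761]
5 63 -8 [280.37059444 259.82912495]
10 63 8 [280.30294702 272.96419281]
10 11 8 [280.08057201 171.55213317]
10 63 -8 [280.35732707 264.13379284]
15 63 8 [280.27827617 274.51137684]
15 11 8 [280.07259319 170.11819301]
15 63 -8 [280.34130413 267.84123122]
```

View pics/m33.png

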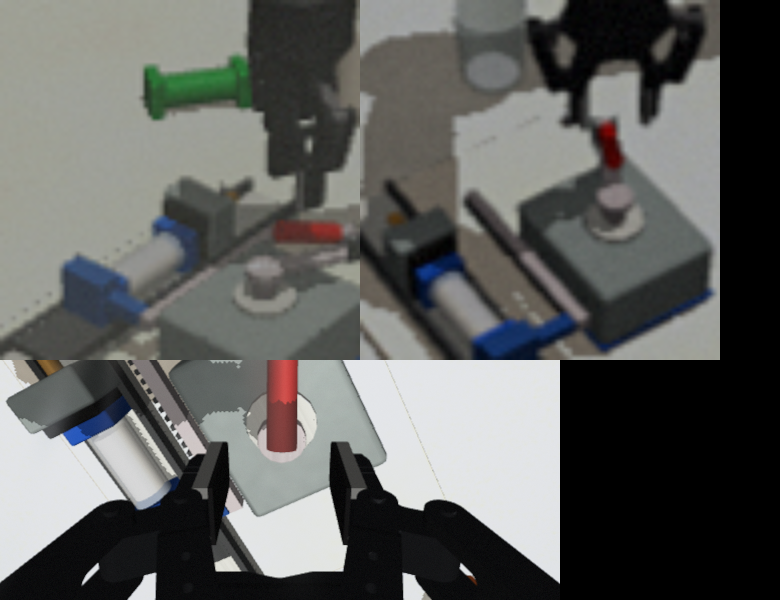

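View pics/wrist33.png

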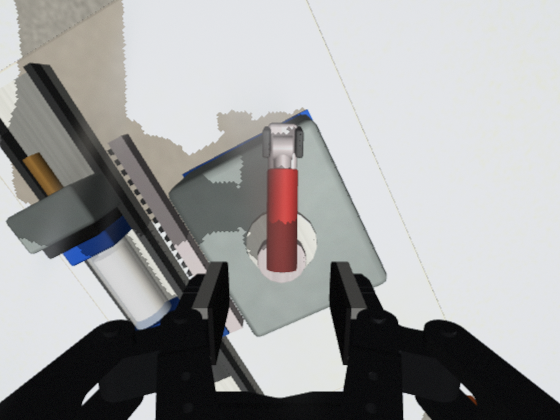

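```bash
python3 - <<'E'
from h import *
ax=np.array((512.4,-44.9)); ar=np.radians(-22.8-112.4);u=np.array([np.cos(ar),np.sin(ar)])
for n,x0,y0 in (("side",240,135),("scene",215,135)):
  d=np.load(f"pics/{n}33.npz")
  f=lambda X:np.round((proj_fix(d,X)-[x0,y0])*4)
  print(n,"cap",f([*ax,114]))
  for th in (0,5,10,15,20,25):
    t=np.radians(th)
    print(th,[f([*(ax+(70-L*np.cos(t))*u),126+L*np.sin(t)]) for L in (11,63)])
a=cv2.imread("pics/side33.png")[180:220,290:345];b=cv2.imread("pics/scene33.png")[155:195,345-215+215-100:285]
cv2.imwrite("pics/z33.png",cv2.resize(a,None,fx=12,fy=12))
E
```

```text
side cap [259. 264.]
0 [array([330., 234.]), array([268., 249.])]
5 [array([330., 233.]), array([269., 243.])]
10 [array([331., 231.]), array([270., 236.])]
15 [array([331., 230.]), array([272., 230.])]
20 [array([331., 229.]), array([274., 224.])]
25 [array([332., 228.]), array([277., 218.])]
scene cap [252. 195.]
0 [array([243., 133.]), array([251., 178.])]
5 [array([243., 132.]), array([251., 173.])]
10 [array([243., 132.]), array([251., 168.])]
15 [array([243., 131.]), array([251., 162.])]
20 [array([243., 129.]), array([251., 156.])]
25 [array([242., 128.]), array([251., 149.])]
```

View pics/z33.png

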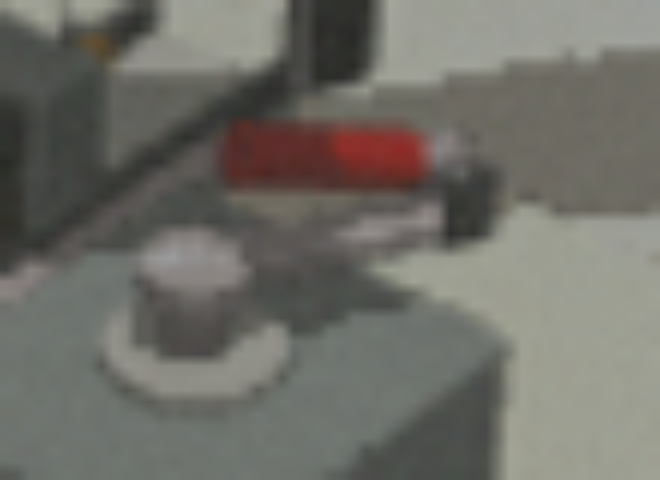

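apply_moves(
  squeeze=20,
  targets=[
    {"tx": -0.4,"ty": 0.0,"tz": 0.0,"wx": 0.0,"wy": 0.0,"wz": 0.0,"grip": 0.2},
    {"tx": 0.0,"ty": 0.0,"tz": 0.0,"wx": 0.0,"wy": 0.0,"wz": 0.0,"grip": 0.0},
    {"tx": 0.0,"ty": 0.0,"tz": 0.0,"wx": 0.0,"wy": 0.0,"wz": 0.0,"grip": 0.0},
    {"tx": 0.0,"ty": 0.0,"tz": 0.0,"wx": 0.0,"wy": 0.0,"wz": 0.0,"grip": 0.0},
  ],
)

```text
t: 23.67
position: [497.9, -58.1, 143.9]
tcp_rot: [[-0.711, -0.703, -0.001], [-0.703, 0.711, 0.0], [0.001, 0.001, -1.0]]
contact_force: [-1.0, -0.2, 0.1]
opening: 0.001
```

```bash
python3 c.py; python3 v.py 34
```

```text
t23.67 r19.4 psi113.8 z143.9 Frad0.87 Ftan(on tool,cw)0.51 Fz0.13 open0.001 [-0.001  0.    -1.   ]
23.6667 [497.9 -58.1 143.9] [[-0.711, -0.703, -0.001], [-0.703, 0.711, 0.0], [0.001, 0.001, -1.0]] [-0.98 -0.23  0.13]
23.7167 [497.9 -58.1 144. ] [[-0.711, -0.703, -0.001], [-0.703, 0.711, 0.0], [0.001, 0.001, -1.0]] [-0.43  0.63 -0.34]
23.7667 [498.  -58.2 144.2] [[-0.711, -0.703, -0.001], [-0.703, 0.711, 0.0], [0.0, 0.001, -1.0]] [-0.32  0.19 -0.03]
```

View pics/m34.png

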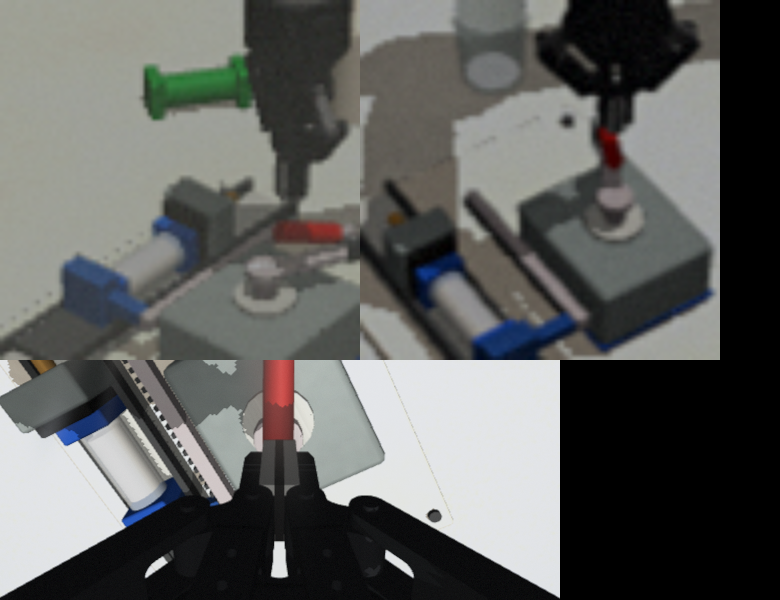

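apply_moves(
  squeeze=20,
  targets=[
    {"tx": 0.0,"ty": 0.0,"tz": 1.0,"wx": 0.0,"wy": 0.0,"wz": 0.0,"grip": 0.0},
    {"tx": 0.0,"ty": 0.0,"tz": 0.8,"wx": 0.0,"wy": 0.0,"wz": 0.0,"grip": 0.0},
    {"tx": 0.0,"ty": 0.0,"tz": 0.4,"wx": 0.0,"wy": 0.0,"wz": 0.0,"grip": 0.0},
    {"tx": 0.0,"ty": 0.0,"tz": 0.4,"wx": 0.0,"wy": 0.0,"wz": 0.0,"grip": 0.0},
  ],
)

```text
t: 24.15
position: [497.8, -58.2, 117.5]
tcp_rot: [[-0.711, -0.703, -0.001], [-0.703, 0.711, 0.0], [0.001, 0.001, -1.0]]
contact_force: [0.4, 0.5, 0.4]
opening: 0.001
```

```bash
python3 c.py
```

```text
t24.15 r19.6 psi113.8 z117.5 Frad-0.64 Ftan(on tool,cw)0.11 Fz0.38 open0.001 [-0.001  0.    -1.   ]
```

apply_moves(
  squeeze=20,
  targets=[
    {"tx": 0.0,"ty": 0.0,"tz": 0.3,"wx": 0.0,"wy": 0.0,"wz": 0.0,"grip": 0.0},
    {"tx": 0.0,"ty": 0.0,"tz": 0.2,"wx": 0.0,"wy": 0.0,"wz": 0.0,"grip": 0.0},
  ],
)

```text
t: 24.32
position: [498.2, -58.1, 113.0]
tcp_rot: [[-0.711, -0.703, -0.0], [-0.703, 0.711, 0.0], [0.0, 0.001, -1.0]]
contact_force: [0.9, 0.0, 0.9]
opening: 0.001
```

```bash
python3 c.py; python3 v.py 35;python3 c.py
```

```text
t24.32 r19.2 psi113.2 z113.0 Frad-0.65 Ftan(on tool,cw)-0.61 Fz0.86 open0.001 [-0.  0. -1.]
24.3167 [498.2 -58.1 113. ] [[-0.711, -0.703, -0.0], [-0.703, 0.711, 0.0], [0.0, 0.001, -1.0]] [0.89 0.01 0.86]
24.3667 [498.  -58.1 112.9] [[-0.711, -0.703, -0.001], [-0.703, 0.711, 0.0], [0.0, 0.001, -1.0]] [0.21 0.62 0.52]
24.4167 [498.  -58.2 113.2] [[-0.711, -0.703, -0.001], [-0.703, 0.711, 0.0], [0.0, 0.001, -1.0]] [ 0.66  0.66 -0.52]
t24.47 r19.4 psi112.9 z113.4 Frad-0.50 Ftan(on tool,cw)-0.49 Fz-0.15 open0.001 [-0. -0. -1.]
```

View pics/m35.png

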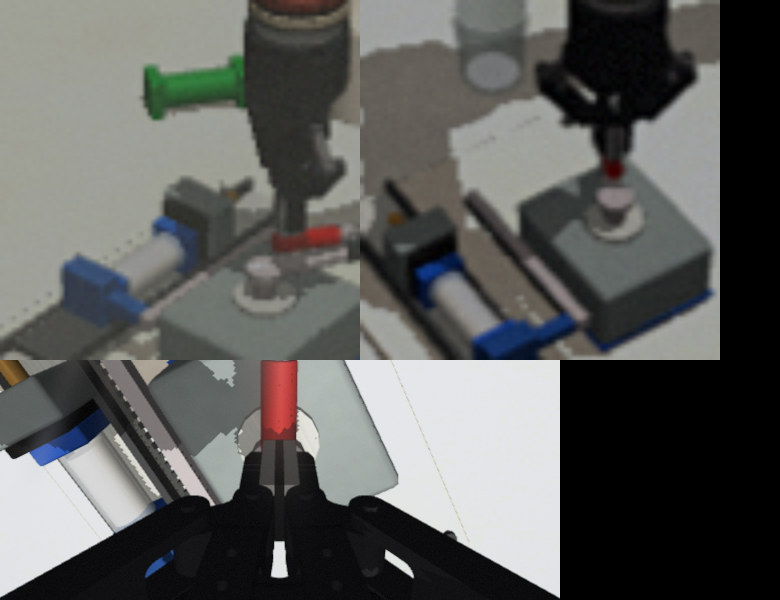

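apply_moves(
  squeeze=20,
  targets=[
    {"tx": 0.0,"ty": 0.0,"tz": 0.3,"wx": 0.0,"wy": 0.0,"wz": 0.0,"grip": 0.0},
    {"tx": 0.0,"ty": 0.0,"tz": 0.2,"wx": 0.0,"wy": 0.0,"wz": 0.0,"grip": 0.0},
  ],
)

```text
t: 24.63
position: [498.5, -58.2, 108.6]
tcp_rot: [[-0.712, -0.703, 0.001], [-0.703, 0.712, 0.0], [-0.001, -0.001, -1.0]]
contact_force: [0.1, 0.5, -0.3]
opening: 0.003
```

```bash
python3 c.py
```

```text
t24.63 r19.1 psi112.2 z108.6 Frad-0.40 Ftan(on tool,cw)0.24 Fz-0.27 open0.003 [ 0.001  0.    -1.   ]
```

apply_moves(
  squeeze=20,
  targets=[
    {"tx": 0.0,"ty": 0.0,"tz": 0.1,"wx": 0.0,"wy": 0.0,"wz": 0.0,"grip": 0.0},
    {"tx": 0.0,"ty": 0.0,"tz": 0.1,"wx": 0.0,"wy": 0.0,"wz": 0.0,"grip": 0.0},
  ],
)

```text
t: 24.8
position: [498.3, -58.2, 106.4]
tcp_rot: [[-0.711, -0.703, 0.0], [-0.703, 0.711, 0.0], [-0.0, -0.0, -1.0]]
contact_force: [0.5, 0.1, 0.2]
opening: -0.0
```

```bash
python3 c.py
```

```text
t24.80 r19.2 psi112.7 z106.4 Frad-0.47 Ftan(on tool,cw)-0.30 Fz0.20 open-0.000 [ 0.  0. -1.]
```

apply_moves(
  squeeze=20,
  targets=[
    {"tx": 0.0,"ty": 0.0,"tz": 0.1,"wx": 0.0,"wy": 0.0,"wz": 0.0,"grip": 0.0},
    {"tx": 0.0,"ty": 0.0,"tz": 0.1,"wx": 0.0,"wy": 0.0,"wz": 0.0,"grip": 0.0},
  ],
)

```text
t: 24.97
position: [498.7, -58.3, 105.1]
tcp_rot: [[-0.711, -0.703, 0.001], [-0.703, 0.711, -0.001], [-0.0, -0.001, -1.0]]
contact_force: [-1.4, -0.8, 9.0]
opening: -0.004
```

```bash
python3 c.py; python3 v.py 36;python3 c.py; python3 - <<'E'
import cv2
a=cv2.imread("pics/side36.png")[170:220,290:345]
cv2.imwrite("pics/z36.png",cv2.resize(a,None,fx=12,fy=12))
E
```

```text
t24.97 r19.0 psi111.5 z105.1 Frad1.53 Ftan(on tool,cw)0.47 Fz9.02 open-0.004 [ 0.001 -0.001 -1.   ]
24.9667 [498.7 -58.3 105.1] [[-0.711, -0.703, 0.001], [-0.703, 0.711, -0.001], [-0.0, -0.001, -1.0]] [-1.4  -0.77  9.02]
25.0167 [498.8 -58.4 105.3] [[-0.711, -0.703, 0.001], [-0.703, 0.711, -0.001], [-0.0, -0.001, -1.0]] [-0.87 -0.83  7.68]
25.0667 [498.8 -58.5 105.4] [[-0.711, -0.703, 0.001], [-0.703, 0.711, -0.001], [-0.0, -0.002, -1.0]] [-1.31 -0.54  6.47]
t25.12 r19.1 psi110.9 z105.4 Frad1.13 Ftan(on tool,cw)0.36 Fz5.77 open-0.003 [ 0.001 -0.001 -1.   ]
```

View pics/z36.png

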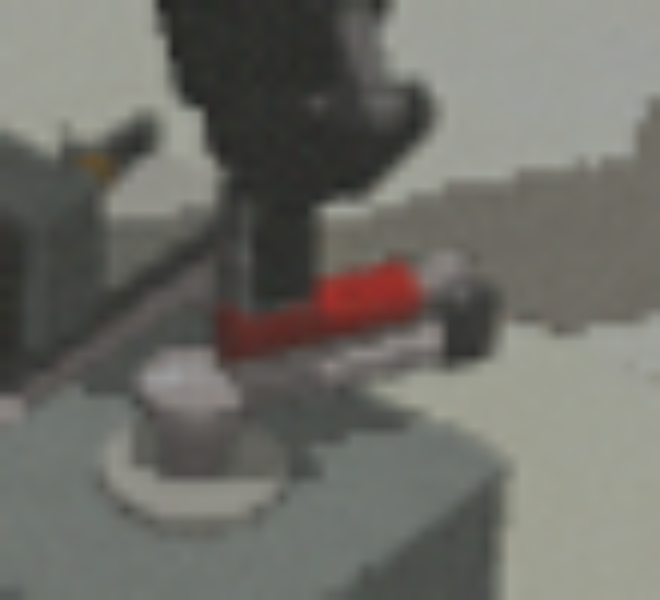

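View pics/m36.png

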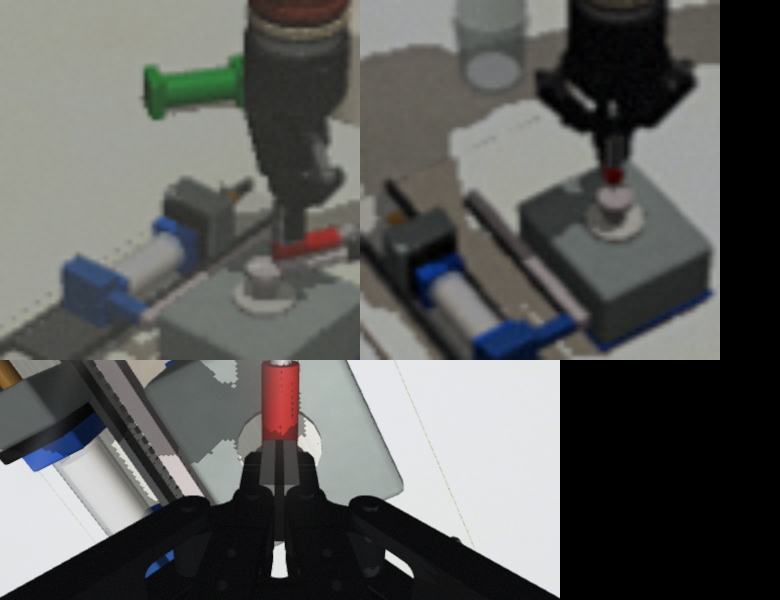

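apply_moves(
  squeeze=20,
  targets=[
    {"tx": 0.0,"ty": 0.0,"tz": 0.1,"wx": 0.0,"wy": 0.0,"wz": 0.0,"grip": 0.0},
    {"tx": 0.0,"ty": 0.0,"tz": 0.0,"wx": 0.0,"wy": 0.0,"wz": 0.0,"grip": 0.0},
    {"tx": 0.0,"ty": 0.0,"tz": -1.5,"wx": 0.0,"wy": 0.0,"wz": 0.0,"grip": 0.0},
    {"tx": 0.0,"ty": 0.0,"tz": -3.0,"wx": 0.0,"wy": 0.0,"wz": 0.0,"grip": 0.0},
    {"tx": 0.0,"ty": 0.0,"tz": -3.0,"wx": 0.0,"wy": 0.0,"wz": 0.0,"grip": 0.0},
    {"tx": 2.0,"ty": 0.0,"tz": -2.0,"wx": 0.0,"wy": 0.0,"wz": 0.0,"grip": 0.0},
    {"tx": 0.0,"ty": 0.0,"tz": 0.0,"wx": 0.0,"wy": 0.0,"wz": 0.0,"grip": 0.0},
    {"tx": 0.0,"ty": 0.0,"tz": 0.0,"wx": 0.0,"wy": 0.0,"wz": 0.0,"grip": 0.0},
  ],
)

```text
t: 25.78
position: [484.0, -73.2, 199.1]
tcp_rot: [[-0.713, -0.701, 0.001], [-0.701, 0.713, -0.001], [-0.0, -0.002, -1.0]]
contact_force: [-0.7, 0.6, -0.7]
opening: -0.002
```

```bash
python3 c.py; python3 v.py 37;python3 c.py; python3 - <<'E'
import cv2,numpy as np
a=cv2.imread("pics/side37.png")[170:220,250:345]
cv2.imwrite("pics/z37.png",cv2.resize(a,None,fx=8,fy=8))
E
```

```text
t25.78 r40.0 psi111.7 z199.1 Frad0.07 Ftan(on tool,cw)0.94 Fz-0.75 open-0.002 [ 0.001 -0.001 -1.   ]
25.7833 [484.  -73.2 199.1] [[-0.713, -0.701, 0.001], [-0.701, 0.713, -0.001], [-0.0, -0.002, -1.0]] [-0.72  0.61 -0.75]
25.8333 [483.5 -72.6 198.1] [[-0.712, -0.702, -0.001], [-0.702, 0.712, -0.0], [0.001, 0.0, -1.0]] [-0.39  0.24 -0.66]
25.8833 [483.4 -72.2 197.6] [[-0.712, -0.703, -0.002], [-0.703, 0.712, 0.0], [0.001, 0.001, -1.0]] [-0.13 -0.77  0.21]
t25.93 r39.6 psi113.6 z197.3 Frad-1.23 Ftan(on tool,cw)0.30 Fz-0.61 open-0.002 [-0.002  0.001 -1.   ]
```

View pics/z37.png

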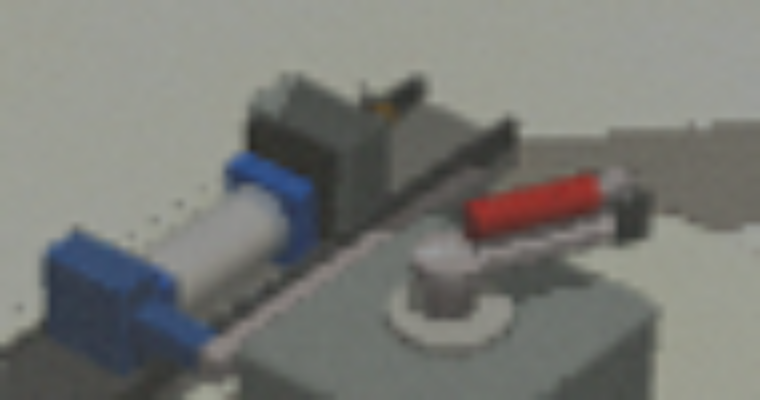

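View pics/wrist37.png

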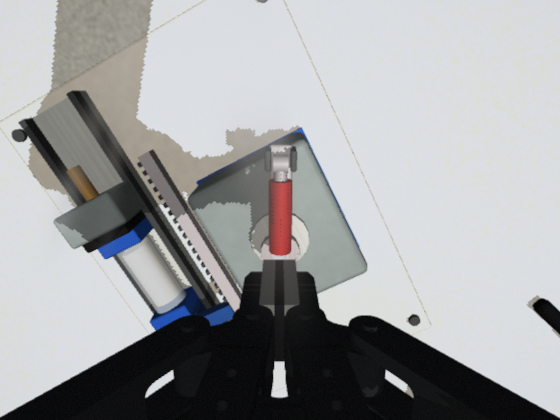

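View pics/scene37.png

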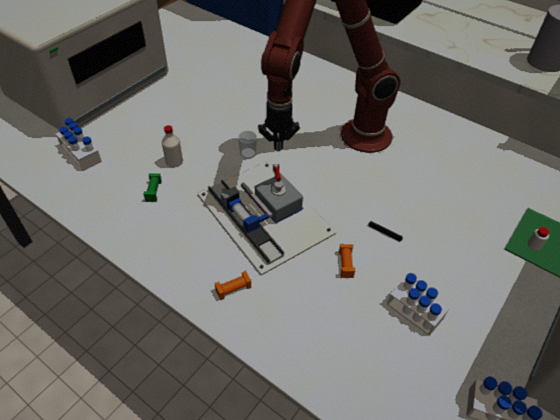

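```bash
python3 -c "
from bench import ctrl
print(ctrl.hand_in())"
```

```text
the job is handed in; nothing more can be done
None
```

I swung the handle upright and cranked clockwise about 1.3 turns (472°). The last 18° or so pressed the cartridge against the pad. I then folded the handle flat, let go, backed off and handed the job in at about 26 s.

**Clamp force:** I put it at about 20–25 N. Drag at the handle rose from about 6.3 N to 8.5–9 N, which gives roughly 17–20 N. The pad was felt at about 454°, so the crank turn past that point gives roughly 24 N. Both are inside 14–38 N. The force was not measured directly.

**Last checks:**
- **Handle:** it reached its stop, with a 9 N push reading at the height expected for a flat handle. In the side picture it lies parallel to the arm.
- **Crank:** its angle did not visibly change after clamping; the wrist view is good to about 1°.
- **Cartridge and lab ware:** the cartridge is against the pad with the jaw against it. The rack, bottle, beaker and pen look unmoved in the last scene picture.
- **Gripper:** it is clear of everything, with the force reading near zero.

**What did not go to plan:**
- The fingertips sit about 29 mm behind the reported TCP, not at it. My first grasp closed above the handle, without touching it.
- The handle slipped out of the grip at about 70° on the way up. I gripped it again and tilted the tool to bring it upright.
- On folding, the tips pressed on the axle cap, with a force reading of 45 N at its peak. I backed off at once. That was finger contact, not the gripper's body, and well below the 120 N wrist limit.
- The handle was then still about 14° up, so I pushed it flat from above with shut fingers.

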